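# Set out two sign-painter's kits on their boards

## Task

Make up the two kits on their plywood boards from the stock that lies between the boards: the tracing wheel and the lidded jar go on the board with two dark outlines, and the marker, the paper mixing cup and the small roll of tape go on the board with three. Set each thing down flat or upright, centred on and in line with the outline of its own shape (the long tools may point either way, and the tape goes on the ring), and leave the sanding block and the spring clamp where they are.

Things in the scene. Friction and masses are not known exactly. Their poses are not given: they have to be found in the camera images.
- tracing_wheel_center (a point): tracing wheel lying flat: slim wooden handle, 119 mm long in all, 13 mm wide, 14 mm high, with a small toothed wheel on a thin neck at one end. The point is at the middle of its length, half-way up (7 mm above its underside). Its y axis runs along the tool; the handle (13 mm wide, where to grip) reaches from y = -22 to +59 mm, the neck and wheel from -22 to -60 mm. 35 g.
- lidded_jar_center (a point): closed round jar with a screw lid, 59 mm across, 50 mm high, standing upright; the point is on its axis half-way up (25 mm above its underside), z axis up. About 90 g.
- marker_center (a point): paint marker lying flat: plain straight capped rod 136 mm long, 14 mm wide, 13 mm high; the point is at its centre (6.5 mm above its underside); its y axis runs along it. 18 g.
- mixing_cup_center (a point): open paper mixing cup standing upright, 50 mm across the rim, 38 mm at the foot, about 45 mm half-way up, 39 mm high; the point is on its axis half-way up (19.5 mm above its underside), z axis up. Rigid; 30 g.
- tape_roll_center (a point): small thin roll of tape lying flat: a ring 66 mm across and 10 mm high; the point is on its axis half-way up (5 mm above its underside), z axis up. Grip it across the outside (66 mm); the hole cannot be entered. 12 g.
- pair_board: the smaller, nearly square plywood kit board, 160 x 155 x 12 mm, with two dark outlines: the tracing wheel's (long, along the board's x, its middle at x = 0, y = -45 mm) and the jar's (a disc 64 mm across, at x = 0, y = +30 mm). The frame's origin is the centre of the underside; x runs along the board's length, z up. The top is at z = +12 mm and is flat; the outlines are only painted. The board is screwed down.
- trio_board: the longer plywood kit board, 260 x 155 x 12 mm, with three dark outlines: the marker's (a long bar along the board's x, its middle at x = 0, y = -45 mm), the cup's (a disc 56 mm across, at x = -65 mm, y = +30 mm) and the tape's (a ring 72 mm across, at x = +65 mm, y = +30 mm). The frame's origin is the centre of the underside; x runs along the board's length, z up. The top is at z = +12 mm and is flat; the outlines are only painted. The board is screwed down.
- sanding_block: bystander: cork sanding block, 112 x 69 x 30 mm, behind the work; origin at the centre of its underside. Loose: leave it alone.
- spring_clamp: bystander: spring clamp lying flat, 62 x 113 x 21 mm, behind the work; origin at the centre of its underside. Loose: leave it alone.
Mind the look-alikes: they are no part of the job. Several things look just like the part that bears tracing_wheel_center: the one meant starts nearest to the robot's base.

How it is judged (in metres and radians):
At the end, for the whole second after the job is handed in: Each thing rests on its own board (height within 5 mm), within 12 mm of its own outline along each board axis (15 mm lengthwise for the long tools); long tools in line within 0.2 rad either way, tracing wheel flat within 0.4; jar, cup, tape upright within 0.12 rad; all at rest (x of marker_center in the frame of trio_board between -0.015 and 0.015 m and y of marker_center in the frame of trio_board between -0.057 and -0.033 m and z of marker_center in the frame of trio_board below 0.0235 m and linear speed of each of marker, mixing_cup, tape_roll, tracing_wheel, lidded_jar below 0.02 m/s and angle between the y axis of marker_center and the x axis of trio_board, either way round below 0.2 rad and x of mixing_cup_center in the frame of trio_board between -0.077 and -0.053 m and y of mixing_cup_center in the frame of trio_board between 0.018 and 0.042 m and z of mixing_cup_center in the frame of trio_board below 0.0365 m and angle between each of mixing_cup_center, tape_roll_center, lidded_jar_center's own z axis and vertical below 0.12 rad and x of tape_roll_center in the frame of trio_board between 0.053 and 0.077 m and y of tape_roll_center in the frame of trio_board between 0.018 and 0.042 m and z of tape_roll_center in the frame of trio_board below 0.022 m and x of tracing_wheel_center in the frame of pair_board between -0.015 and 0.015 m and y of tracing_wheel_center in the frame of pair_board between -0.057 and -0.033 m and z of tracing_wheel_center in the frame of pair_board below 0.024 m and angle between the y axis of tracing_wheel_center and the x axis of pair_board, either way round below 0.2 rad and angle between the z axis of tracing_wheel_center and the z axis of pair_board, either way round below 0.4 rad and x of lidded_jar_center in the frame of pair_board between -0.012 and 0.012 m and y of lidded_jar_center in the frame of pair_board between 0.018 and 0.042 m and z of lidded_jar_center in the frame of pair_board below 0.042 m); the robot touches nothing.
It fails at once if the sanding block or the spring clamp is shifted by more than 25 mm (distance of any of sanding_block, spring_clamp from where it was at the start of the episode above 0.025 m).
It also fails if it takes over 131 s, if anything falls off the work surface, if the arm or the gripper's body presses on something with over 40 N, if the wrist force passes 120 N, or if a joint passes its speed limit or range.

## Robot

A 6-joint arm with a two-finger parallel gripper is mounted at the origin on a cart in front of the work surface, level with it; the furniture and walls round the work are solid. World frame = base frame: x ahead of the robot, y to its left, z up, the work surface at z = 0. Lengths are in mm, angles in rad, forces in N, time in s.
With the tool pointing down it reaches from about 375 to 900 mm from the base axis. Payload 3.1 kg.
Tool frame: the origin (TCP) lies midway between the tips of the shut fingers; the grasp point (between the pads) lies 19 mm behind it; x points along the fingers, y is the direction in which the jaws open and shut, and the axes are right-handed (so a half turn about x gives the same grasp; the last joint's range is limited). The gripper opens to 85 mm and grips with 20 to 120 N. Pads are 22 mm wide; open, the fingers measure 114 mm over their backs; the gripper's body (76 mm by 85 mm) begins 54 mm behind the grasp point. The pads swing forward as they close: fully open they stand 13 mm farther back than shut.
Start: joints at [-1.478, 0.527, 1.433, -0, 1.181, -0.178], TCP at [167.213, -602.193, 210.91] pointing down, gripper open.
Joint ranges: [-3.08, 3.08], [-0.75, 2.2], [0.22, 2.44], [-1.43, 4.57], [0, 2.65], [-2.85, 2.85]. Speed limits (rad/s): [2.79, 2.79, 3.14, 3.14, 3.14, 3.14].

## Interface

Orientations are given as a unit quaternion [w, x, y, z].
In Python, from bench import manip, cams, models gives the robot as it stands.
- The arm moves only by the shell command python3 -m handwheel 'ROWS'. ROWS is JSON, a list of rows, each a list of 7 numbers: the opening, from -1 (shut) to 1 (fully open), so that 0 is half open, then the shift along the tool's x, y, z in cm, then the turn, a rotation vector about the tool's x, y, z in degrees. A call has 1 to 20 rows; each row shifts and turns the commanded pose from where the row before left it, along the tool's axes as they then stand; what a row does not reach is not made up. A row lasts 1/12 s, in which the tool goes at most 41.7 mm and 7.16 degrees, less where a joint would pass 70% of its speed; a pose out of reach is approached as far as the arm can. A call is refused whole if a number of a shift passes 4.17 or a number of a turn 7.16, either way. A call with a gripper value outside its range is refused whole. The fingers move at their own pace and stop on an object; the grip force is fixed at half the most. Time passes only in rows, so rows that do not move let the fingers close. It gives the time, the measured TCP pose, the force and the opening at its end, in the units of the state.
- manip.observe(): the state, without advancing time (a new reading comes with each control period).
- cams.get_image(name): name is "scene" or "top" or "wrist"; returns a dict with "frame" (480x640x3 uint8, red, green, blue), "depth" (480x640 float32, mm along the optical axis (not along the pixel's ray), 0 where there is no reading), "K" (3x3 intrinsics, pixels), "eye" and "orientation" of the camera in the world. Camera axes: x right, y up, looking along -z (the intrinsics and any distortion apply to the point x, -y, -z); pixel columns grow to the right and rows downward; lengths in mm; the calibration is good to about 2 mm. A picture is of the moment at which its call begins.
- manip.hand_in(): hands the job in, once; it reports no verdict.
Trained networks look in a picture, given as the dict that the camera call returned (one of the last four; its "shot" number tells which), for a name from the list of things; names that differ only in an ending like _2 or _b are one class to them, and where a whole thing is asked for, a point or a joint stands for the part that bears it (a point fixed in the world has none). Each returns a list of dicts, best first, with "confidence" (0 to 1); they miss things now and then, are a little off and sometimes report something else, mostly with a low value. They report only what shows in the picture. A call takes as long as a camera call. They do not tell look-alikes from the thing itself.
- models.spot_in(picture, query): "position" ([x, y, z] in mm, in the coordinates of the camera as it stood for that picture, good to about 4 mm: the middle of the surface that is visible of it).
- models.tip_of(picture, query): "position" ([x, y, z] in mm, in the coordinates of the camera as it stood for that picture, good to about 4 mm: a listed point, or the origin of a listed thing).
The state is a dict: "time_s": time; "joints": joint angles; "qvel": joint speeds; "joint_efforts": joint torques, N m; "ee_pos": TCP position; "eef_rot": TCP orientation; "ft_force": force on the tool from outside, world axes, zero at the start; "moment": the same for the moment, N m; "grip_width": finger opening in mm.
Only numpy, scipy, OpenCV 4.12 (cv2) and the standard library are available. Lean on these libraries where they do the work, as an engineer would, in place of code of your own. Each camera call takes 0.05 s, during which the arm holds its last target.

## Working session

There is one attempt and no reset: what is moved stays moved. The work goes in short steps, Python scripts to look and compute and a shell command to move; the robot and the scene stay as the last step left them, time stands still between calls to the robot, and variables do not carry over. Pictures are saved under pics/ and viewed, and the job is handed in when it is done.

```bash
mkdir -p pics; ls; python3 - <<'E'
from bench import manip,cams,models
import cv2
s=manip.observe();print(s)
for n in ["scene","top","wrist"]:
    p=cams.get_image(n);cv2.imwrite(f"pics/a_{n}.png",p["frame"][:,:,::-1]);print(n,p["K"],p["eye"],p["orientation"],p.keys())
E
```

```text
pics
{'time_s': 0.0, 'joints': array([-1.47848709e+00,  5.28465613e-01,  1.43392552e+00,  5.37992810e-05,
        1.18137985e+00, -1.78523833e-01]), 'qvel': array([-0.00165602,  0.00023205, -0.00090685, -0.00218345,  0.00048239,
       -0.00070028]), 'joint_efforts': array([-6.01310830e-05, -4.42344189e+01, -1.78025347e+01, -3.46923534e-04,
        8.30892037e-03,  6.74637988e-06]), 'ee_pos': array([ 167.16684005, -601.43670466,  209.92661802]), 'eef_rot': array([ 0.09468566,  0.70068467,  0.09622302, -0.70058315]), 'ft_force': array([ 0.17364179, -1.08206134,  0.33286955]), 'moment': array([-0.03050262,  0.00677005, -0.00742416]), 'grip_width': 85.35732850198656}
scene [[620.31228713   0.         319.04539185]
 [  0.         620.31228713 246.19457105]
 [  0.           0.           1.        ]] [-247.52120274 1175.23300934  700.45890951] [-0.25059797 -0.17596514  0.52242445  0.79580753] dict_keys(['frame', 'depth', 'K', 'eye', 'orientation', 'shot'])
top [[529.36891999   0.         316.36052503]
 [  0.         529.36891999 243.19196118]
 [  0.           0.           1.        ]] [ 425.046075    -33.16761059 1210.76227162] [ 0.70580588  0.05023494 -0.06448705 -0.70367317] dict_keys(['frame', 'depth', 'K', 'eye', 'orientation', 'shot'])
wrist [[406.35096771   0.         319.22287566]
 [  0.         406.35096771 241.19339754]
 [  0.           0.           1.        ]] [ 249.80088155 -578.43857144  372.06277609] [ 0.78517101 -0.13097638  0.10135949 -0.59672266] dict_keys(['frame', 'depth', 'K', 'eye', 'orientation', 'shot'])
```

View pics/a_top.png

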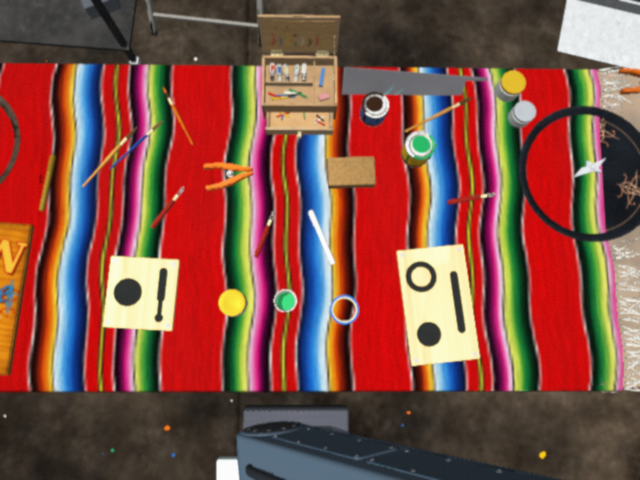

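View pics/a_scene.png

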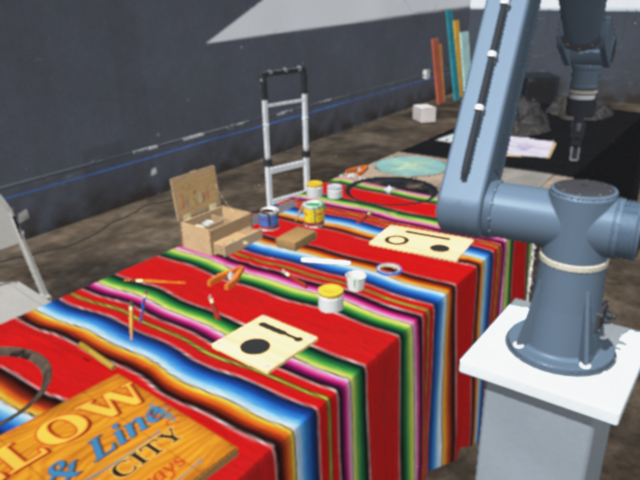

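```bash
cat > h.py <<'E'
from bench import manip,cams,models
import numpy as np,cv2
from scipy.spatial.transform import Rotation as R
def rot(p): q=p["orientation"];return R.from_quat([q[1],q[2],q[3],q[0]])
def c2w(p,x): return rot(p).apply(x)+np.array(p["eye"])
def px(p,u,v,z):
    K=p["K"];d=rot(p).apply([(u-K[0,2])/K[0,0],-(v-K[1,2])/K[1,1],-1.]);e=np.array(p["eye"])
    return e+d*(z-e[2])/d[2]
def proj(p,w):
    c=rot(p).inv().apply(np.array(w)-p["eye"]);K=p["K"]
    return K[0,0]*c[0]/-c[2]+K[0,2],K[1,1]*-c[1]/-c[2]+K[1,2]
def pxd(p,u,v):
    K=p["K"];d=p["depth"][int(round(v)),int(round(u))]
    return c2w(p,[(u-K[0,2])/K[0,0]*d,-(v-K[1,2])/K[1,1]*d,-d])
def find(p,q,n=4):
    for k in ("tip_of","spot_in"):
        for r in getattr(models,k)(p,q)[:n]:
            w=c2w(p,np.array(r["position"]));print(q,k,round(r["confidence"],2),w.round(0),np.round(proj(p,w)))
def tool():
    s=manip.observe();q=s["eef_rot"];r=R.from_quat([q[1],q[2],q[3],q[0]]);return s,r
def save(p,n,crop=None,f=1):
    im=p["frame"][:,:,::-1]
    if crop: u0,v0,u1,v1=crop;im=im[v0:v1,u0:u1]
    cv2.imwrite("pics/"+n,cv2.resize(im,None,fx=f,fy=f,interpolation=cv2.INTER_CUBIC))
E
python3 - <<'E'
from h import *
p=cams.get_image("top")
for q in "tracing_wheel_center lidded_jar_center marker_center mixing_cup_center tape_roll_center pair_board trio_board sanding_block spring_clamp".split(): find(p,q)
save(p,"b_crop.png",(150,160,350,320),4)
for u,v in [(231,303),(286,301),(320,237),(344,300),(142,270),(420,330),(265,233),(168,206),(200,300)]: print(u,v,pxd(p,u,v).round(0))
s,r=tool();print(r.as_matrix().round(3))
E
```

```text
tracing_wheel_center tip_of 0.8 [705. 289.   9.] [167. 207.]
tracing_wheel_center tip_of 0.6 [645.  62.   8.] [265. 233.]
tracing_wheel_center tip_of 0.54 [ 728. -424.    6.] [472. 200.]
tracing_wheel_center spot_in 0.77 [699. 295.  14.] [163. 209.]
tracing_wheel_center spot_in 0.69 [637.  66.   9.] [263. 237.]
tracing_wheel_center spot_in 0.61 [ 724. -413.   11.] [468. 201.]
lidded_jar_center tip_of 0.71 [485. 126.  27.] [234. 302.]
lidded_jar_center tip_of 0.18 [ 472. -117.    3.] [343. 309.]
lidded_jar_center spot_in 0.72 [482. 125.  45.] [233. 304.]
marker_center tip_of 0.87 [637. -68.  12.] [321. 237.]
marker_center spot_in 0.68 [636. -69.  14.] [321. 237.]
mixing_cup_center tip_of 0.78 [490.  16.  21.] [284. 300.]
mixing_cup_center spot_in 0.58 [490.  16.  20.] [284. 300.]
tape_roll_center tip_of 0.57 [ 472. -120.    5.] [344. 309.]
tape_roll_center tip_of 0.25 [483. 128.  27.] [233. 303.]
tape_roll_center spot_in 0.51 [ 470. -120.   10.] [344. 310.]
pair_board tip_of 0.59 [505. 337.  -1.] [142. 294.]
pair_board tip_of 0.45 [784. 152.  -6.] [228. 176.]
pair_board spot_in 0.6 [506. 335.  14.] [141. 293.]
trio_board tip_of 0.95 [ 482. -331.   -2.] [436. 305.]
trio_board spot_in 0.75 [ 479. -326.   11.] [435. 306.]
sanding_block tip_of 0.86 [ 790. -142.   -1.] [352. 174.]
sanding_block spot_in 0.56 [ 785. -143.   30.] [354. 172.]
spring_clamp tip_of 0.76 [784. 150.  -6.] [229. 176.]
spring_clamp tip_of 0.26 [ 482. -331.   -1.] [436. 305.]
spring_clamp spot_in 0.82 [785. 146.  13.] [229. 174.]
231 303 [483. 130.  44.]
286 301 [ 425.  -33. 1211.]
320 237 [636. -66.  10.]
344 300 [ 492. -120.    4.]
142 270 [559. 338.   9.]
420 330 [ 425. -290.   14.]
265 233 [645.  61.  13.]
168 206 [707. 285.  12.]
200 300 [491. 205.   6.]
[[ 0.     0.267 -0.964]
 [ 0.    -0.964 -0.267]
 [-1.    -0.    -0.   ]]
```

View pics/b_crop.png

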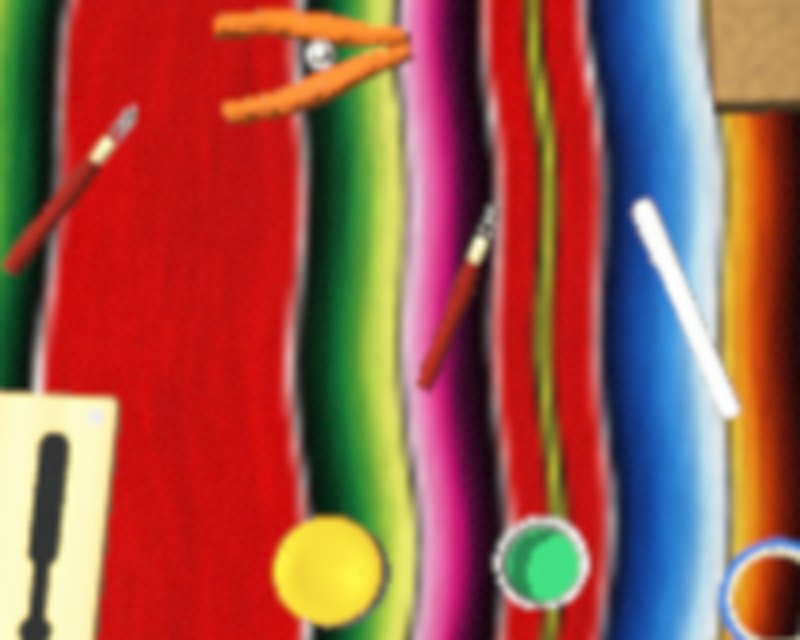

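```bash
python3 - <<'E'
from h import *
p=cams.get_image("top");g=p["frame"].astype(int)
def blobs(box,mask,z,amin=40):
    u0,v0,u1,v1=box;m=np.zeros(g.shape[:2],np.uint8);m[v0:v1,u0:u1]=mask[v0:v1,u0:u1]
    c,_=cv2.findContours(m,cv2.RETR_EXTERNAL,cv2.CHAIN_APPROX_NONE)
    for k in c:
        if cv2.contourArea(k)<amin: continue
        pts=np.array([px(p,a,b,z)[:2] for a,b in k[:,0]],np.float32)
        (cx,cy),(w,h),a=cv2.minAreaRect(pts)
        M=cv2.moments(pts);print("  px",k[:,0].mean(0).round(0),"rect c",round(cx,1),round(cy,1),"wh",round(w),round(h),"ang",round(a,1),"mom",round(M['m10']/M['m00'],1),round(M['m01']/M['m00'],1))
dark=(g.sum(2)<330).astype(np.uint8)
wood=((g[:,:,2]>130)&(g[:,:,0]>200)&(g[:,:,1]>190)).astype(np.uint8)
print("pair");blobs((112,262,172,326),dark,12)
print("trio");blobs((404,254,470,356),dark,12)
print("boards");
from itertools import chain
w2=cv2.morphologyEx(wood,cv2.MORPH_CLOSE,np.ones((15,15)))
blobs((98,250,184,336),w2,12,2000);blobs((390,238,486,372),w2,12,2000)
white=(g.min(2)>170).astype(np.uint8)
print("marker");blobs((300,203,340,270),white,10)
red=((g[:,:,0]>90)&(g[:,:,0]>1.8*g[:,:,1])&(g[:,:,2]<70))
yel=((g[:,:,0]>200)&(g[:,:,1]>160)&(g[:,:,2]<90)).astype(np.uint8)
print("jar");blobs((212,285,247,320),yel,50)
save(p,"c1.png",(240,200,350,330),6) 
save(p,"c2.png",(95,240,195,340),6)
save(p,"c3.png",(385,235,495,370),4)
E
```

```text
pair
  px [127. 292.] rect c 509.2 367.2 wh 59 57 ang 46.7 mom 509.2 367.2
  px [161. 295.] rect c 502.6 292.3 wh 15 117 ang 86.7 mom 509.9 291.8
trio
  px [428. 334.] rect c 416.5 -309.1 wh 49 52 ang 0.0 mom 416.8 -308.9
  px [457. 301.] rect c 489.8 -376.8 wh 135 15 ang 6.0 mom 489.5 -376.9
  px [421. 276.] rect c 545.8 -295.0 wh 67 66 ang 44.4 mom 546.3 -295.2
boards
  px [141. 291.] rect c 515.1 336.4 wh 153 175 ang 86.6 mom 508.0 336.9
  px [437. 307.] rect c 477.2 -332.1 wh 279 154 ang 6.0 mom 484.5 -331.3
marker
  px [323. 232.] rect c 638.4 -67.6 wh 155 51 ang 4.7 mom 642.8 -74.0
jar
  px [231. 302.] rect c 483.8 128.0 wh 54 55 ang 0.2 mom 484.3 128.2
```

View pics/c1.png

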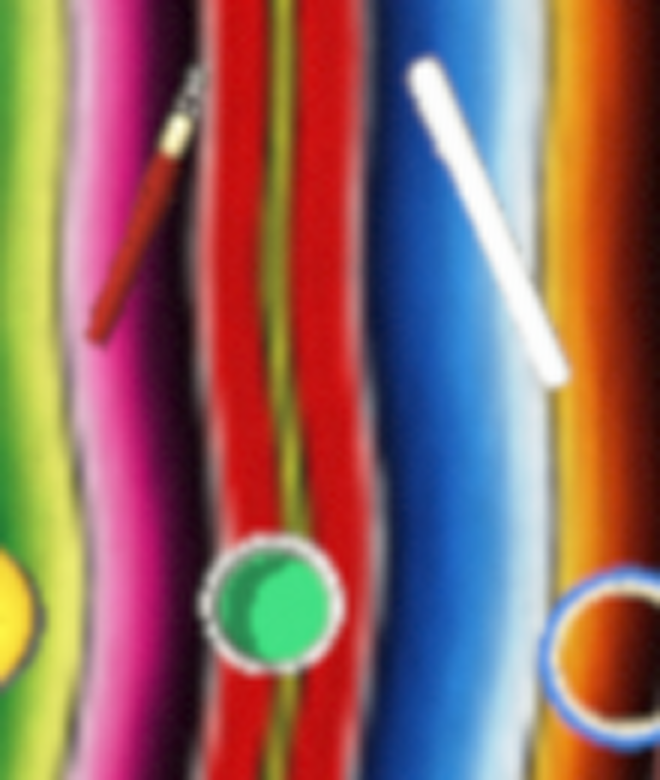

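View pics/c2.png

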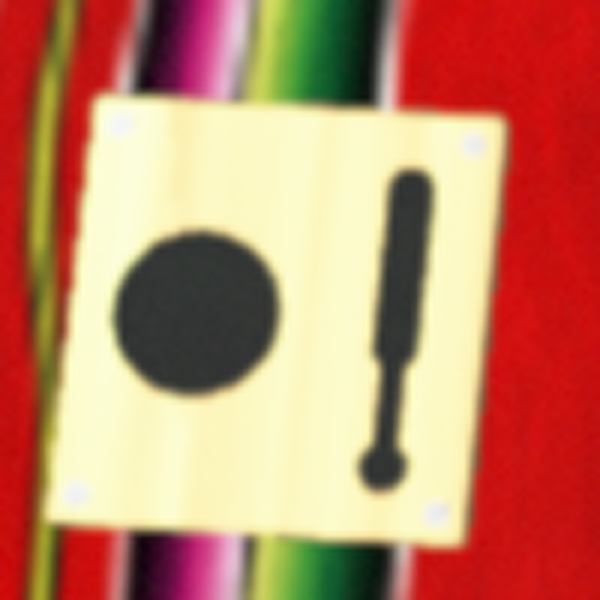

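View pics/c3.png

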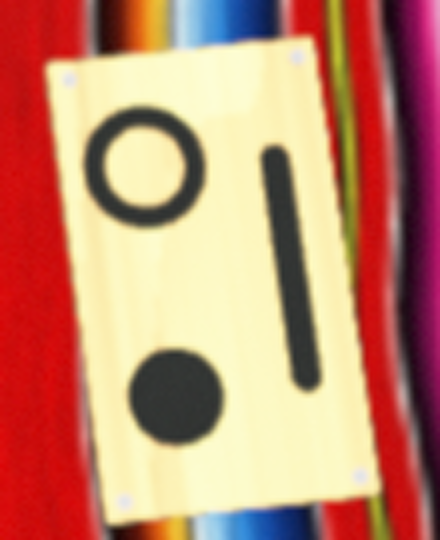

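```bash
python3 - <<'E'
from h import *
p=cams.get_image("top")
f=lambda x,y,z:px(p,240+(x+.5)/6-.5,200+(y+.5)/6-.5,z)[:2].round(1)
print("marker ends",f(424,62,8),f(557,383,8),f(490.5,222.5,8))
print("wheel ends",f(97,342,8),f(193,68,8),f(145,205,8))
print("cup",f(272,604,39),"tape",f(627,657,8))
E
```

```text
marker ends [700.6 -43. ] [575.4 -94.2] [637.5 -68.8]
wheel ends [590.5  81.3] [697.7  46.4] [643.7  64. ]
cup [489.5  12.3] tape [ 471.6 -120.2]
```

```bash
python3 -m handwheel '[[1,0,0,0,5.2,0,0],[1,0,0,0,5.2,0,0],[1,0,0,0,5.1,0,0],[0.5,0,-4,-2,0,0,0],[0.5,0,-4,-2,0,0,0],[0.5,0,-4,-2,0,0,0],[0.5,0,-4,-2,0,0,0],[0.5,0,-4,-2,0,0,0],[0.5,0,-4,-2,0,0,0],[0.5,0,-4,-2,0,0,0],[0.5,0,-4,-2,0,0,0]]'
```

```text
time_s: 2.12
ee_pos: [316.7, -302.3, 211.2]
eef_rot: [0.0, 0.707, -0.0, -0.707]
ft_force: [0.2, -1.1, -0.4]
grip_width: 64.0
```

```bash
python3 -m handwheel '[[0.6,0,-3.9,-2.1,0,0,0],[0.6,0,-3.9,-2.1,0,0,0],[0.6,0,-3.9,-2.1,0,0,0],[0.6,0,-3.9,-2.1,0,0,0],[0.6,0,-3.9,-2.1,0,0,0],[0.6,0,-3.9,-2.1,0,0,0],[0.6,0.5,-3.9,-2.1,0,0,0],[0.6,2,-3.9,-2.1,0,0,0],[0.6,2,-0.2,-0.5,0,0,0],[0.6,2,0,0,0,0,0],[0.6,0,0,0,0,0,0]]'; python3 - <<'E'
from h import *
p=cams.get_image("wrist");save(p,"w1.png")
print(tool()[0]["ee_pos"])
find(p,"mixing_cup_center");print(proj(p,[489.5,12.3,39]))
E
```

```text
time_s: 3.03
ee_pos: [475.3, -10.3, 146.3]
eef_rot: [-0.0, -0.705, -0.002, 0.709]
ft_force: [-0.6, -0.3, -0.0]
grip_width: 68.3
[475.91297181 -11.0992852  147.78155616]
mixing_cup_center tip_of 0.57 [488.  10.  20.] [293. 205.]
mixing_cup_center tip_of 0.27 [487. 133.  24.] [123. 208.]
mixing_cup_center spot_in 0.97 [485.  15.  20.] [287. 209.]
(np.float64(287.98110221492533), np.float64(210.08111552616077))
```

View pics/w1.png

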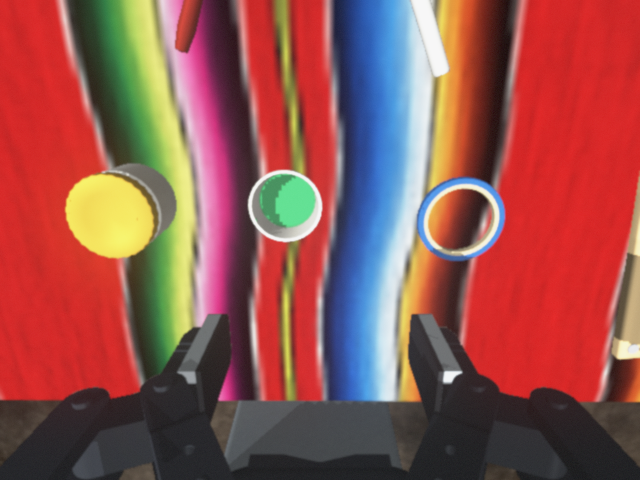

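```bash
python3 - <<'E'
from h import *
p=cams.get_image("wrist")
print("cup",px(p,285,205.5,39),"tape",px(p,461,219,8),"jar",px(p,110.5,216,50))
print(tool()[0]["ee_pos"],p["eye"])
for n,w in dict(cup=[489.5,12.3,39],tape=[471.6,-120.2,8],jar=[484.2,128.2,50]).items(): print(n,proj(p,w))
E
```

```text
cup [494.9177286   12.35164075  39.        ] tape [ 476.36327825 -121.21857957    8.        ] jar [490.50943672 128.03584411  50.        ]
[477.91772065 -12.58962185 150.07868973] [563.16374867 -11.39993131 311.67766655]
cup (np.float64(285.2926918239821), np.float64(213.1077822191829))
tape (np.float64(458.99954665755877), np.float64(224.8826011670954))
jar (np.float64(111.83491890127672), np.float64(225.05945915782848))
```

```bash
python3 -m handwheel '[[0.6,0,0,0,0,0,0],[0.6,0,0,0,0,0,0]]'; python3 - <<'E'
from h import *
for n in ("wrist","top"):
    p=cams.get_image(n)
    g=p["frame"].astype(int)
    print(n,tool()[0]["ee_pos"].round(1),np.array(p["eye"]).round(1))
    if n=="wrist":
        save(p,"w2.png")
        for q in ("mixing_cup_center","tape_roll_center","lidded_jar_center"):find(p,q,1)
        for u,v in [(284,172),(250,206),(321,206),(110,216),(430,230),(560,200)]: print(u,v,pxd(p,u,v).round(0))
    else:
        save(p,"t2.png",(205,260,365,340),5)
E
```

```text
time_s: 3.4
ee_pos: [477.9, -12.7, 150.2]
eef_rot: [-0.0, 0.708, -0.001, -0.706]
ft_force: [0.0, 0.2, -0.1]
grip_width: 68.3
wrist [477.8 -12.6 150.1] [563.2 -11.8 312.4]
mixing_cup_center tip_of 0.64 [490.  12.  20.] [288. 206.]
mixing_cup_center spot_in 0.83 [485.  12.  19.] [287. 212.]
tape_roll_center spot_in 0.64 [ 480. -119.    7.] [457. 215.]
lidded_jar_center tip_of 0.6 [487. 131.  26.] [123. 213.]
lidded_jar_center spot_in 0.71 [489. 126.  50.] [114. 219.]
284 172 [513.  15.   3.]
250 206 [494.  37.  35.]
321 206 [485. -13.   1.]
110 216 [491. 129.  49.]
430 230 [ 466. -100.    2.]
560 200 [ 490. -200.    1.]
top [477.3 -12.  149.2] [ 425.   -33.2 1210.8]
```

View pics/w2.png

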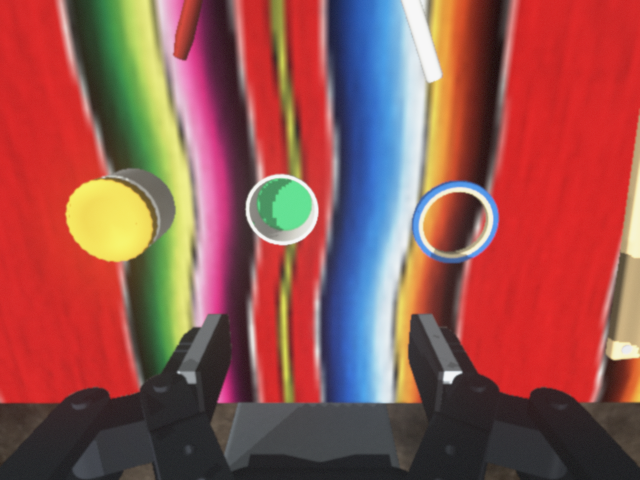

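View pics/t2.png

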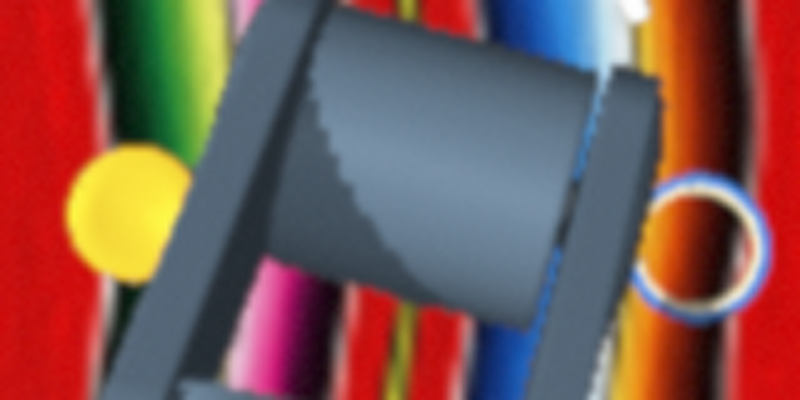

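```bash
python3 -m handwheel '[[0.6,0,-2.57,-1.3,0,0,0],[0.6,3,0,0,0,0,0],[0.6,3,0,0,0,0,0],[0.6,3,0,0,0,0,0],[0.6,3,0,0,0,0,0],[0.6,1.6,0,0,0,0,0],[0.6,1,0,0,0,0,0],[0.6,0,0,0,0,0,0],[0.6,0,0,0,0,0,0],[-0.5,0,0,0,0,0,0],[-0.5,0,0,0,0,0,0],[-0.5,0,0,0,0,0,0],[-0.5,0,0,0,0,0,0],[-0.5,0,0,0,0,0,0],[-0.5,0,0,0,0,0,0],[-0.5,0,0,0,0,0,0],[-0.5,0,0,0,0,0,0]]'; python3 - <<'E'
from h import *
s=tool()[0];print(s["ee_pos"],s["grip_width"])
p=cams.get_image("wrist");save(p,"w3.png")
E
```

```text
time_s: 5.22
ee_pos: [491.4, 13.5, 4.9]
eef_rot: [0.0, 0.708, -0.0, -0.706]
ft_force: [-0.8, -0.2, 6.1]
grip_width: 46.3
[491.35553728  13.4988851    4.94782611] 46.321166799449834
```

View pics/w3.png

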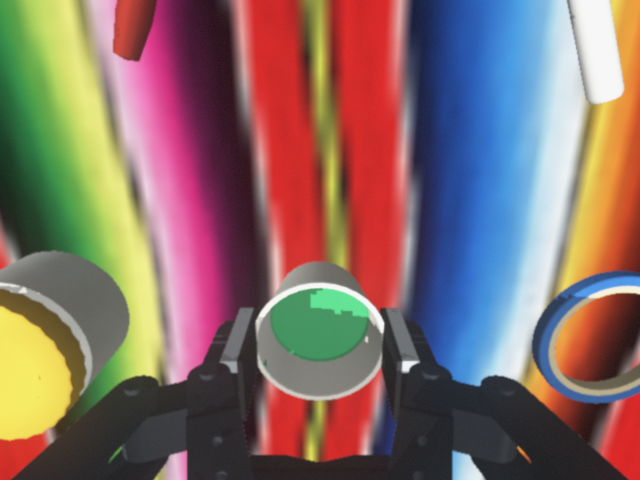

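```bash
python3 -m handwheel '[[-0.5,2,0,0,0,0,0],[-0.5,-3,0,0,0,0,0],[-0.5,-4,0,0,0,0,0],[-0.5,-4,1,0.5,0,0,0],[-0.5,-3,3.2,0.5,0,0,0],[-0.5,0,3.2,0.7,0,0,0],[-0.5,0,3.2,0.7,0,0,0],[-0.5,0,3.2,0.7,0,0,0],[-0.5,0,3.2,0.7,0,0,0],[-0.5,0,3.2,0.7,0,0,0],[-0.5,0,3.2,0.7,0,0,0],[-0.5,0,3.2,0.7,0,0,0],[-0.5,0,3.2,0.7,0,0,0],[-0.5,0,2.2,0.7,0,0,0],[-0.5,0,0,0,0,0,0],[-0.5,0,0,0,0,0,0],[-0.5,0,0,0,0,0,0]]' ; python3 - <<'E'
from h import *
s=tool()[0];print(s["ee_pos"],s["grip_width"])
p=cams.get_image("wrist");save(p,"w4.png")
for w in ([416.5,-309.1,12],[489.8,-376.8,12],[546,-295,12]):print(proj(p,w))
for q in ("trio_board","mixing_cup_center"):find(p,q,1)
E
```

```text
time_s: 6.68
ee_pos: [417.3, -303.6, 121.9]
eef_rot: [-0.0, 0.707, 0.0, -0.707]
ft_force: [-0.4, 0.5, -1.2]
grip_width: 46.5
[ 417.3251651  -303.649465    121.89395936] 46.46912483797778
(np.float64(328.5717283343045), np.float64(230.93234110526816))
(np.float64(434.72536028386025), np.float64(122.22980905190254))
(np.float64(306.5462815195741), np.float64(24.414746674700837))
trio_board tip_of 0.94 [ 487. -328.    0.] [357. 126.]
trio_board spot_in 0.82 [ 480. -331.   11.] [364. 138.]
mixing_cup_center tip_of 0.73 [ 415. -307.  158.] [332. 357.]
mixing_cup_center spot_in 0.56 [ 407. -306.  160.] [329. 378.]
```

View pics/w4.png

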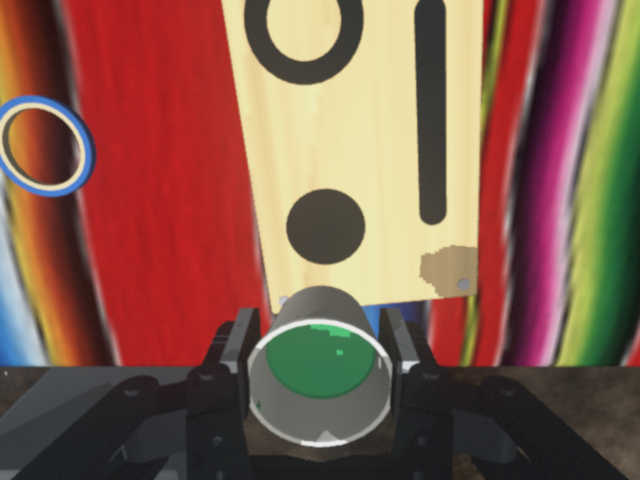

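```bash
python3 -m handwheel '[[-0.5,2,0.39,-0.12,0,0,0],[-0.5,2.5,0,0,0,0,0],[-0.5,2.5,0,0,0,0,0],[-0.5,2,0,0,0,0,0],[-0.5,1,0,0,0,0,0],[-0.5,0.3,0,0,0,0,0],[-0.5,0,0,0,0,0,0],[-0.5,0,0,0,0,0,0],[-0.5,0,0,0,0,0,0]]'; python3 - <<'E'
from h import *
p=cams.get_image("wrist");save(p,"w5.png")
E
```

```text
time_s: 7.68
ee_pos: [419.6, -309.0, 19.5]
eef_rot: [0.001, 0.708, -0.0, -0.707]
ft_force: [-1.0, -0.1, -0.8]
grip_width: 46.2
```

View pics/w5.png

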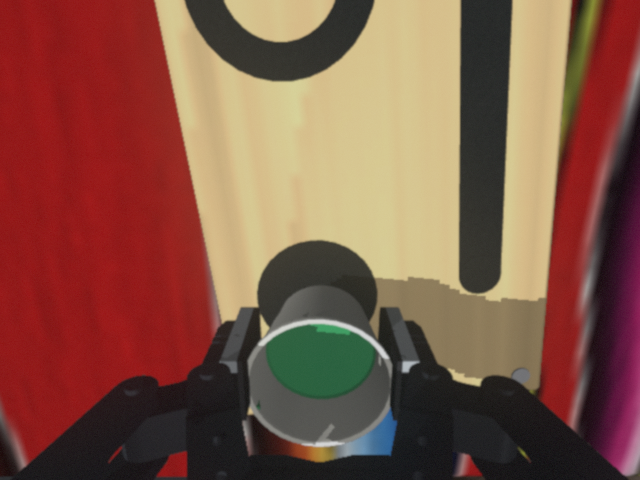

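```bash
python3 - <<'E'
from h import *
p=cams.get_image("wrist")
print([px(p,u,v,12).round(1) for u,v in [(318,240),(258,292),(378,292)]])
print("rim far/near",px(p,321,318,53.6).round(1),px(p,321,445,53.6).round(1), tool()[0]["ee_pos"])
E
```

```text
[array([ 447.1, -307.5,   12. ]), array([ 421.7, -279.8,   12. ]), array([ 421.7, -335.1,   12. ])]
rim far/near [ 431.9 -308.6   53.6] [ 374.  -308.7   53.6] [ 419.44689738 -308.97477238   19.52353246]
```

```bash
python3 - <<'E'
from h import *
p=cams.get_image("wrist")
for u,v in [(321,320),(321,321),(250,380),(391,380),(321,443),(255,350),(320,300),(320,380),(318,250),(230,330),(410,330)]: print(u,v,p["depth"][v,u],pxd(p,u,v).round(1))
s=cams.get_image("scene");save(s,"s1.png",(360,190,520,310),5)
print(tool()[0])
E
```

```text
321 320 127.18443 [ 440.1 -308.5   69.4]
321 321 124.77057 [ 441.1 -308.4   71.7]
250 380 134.11217 [ 417.9 -285.1   69.8]
391 380 132.44363 [ 419.  -331.3   71.2]
321 443 140.46352 [ 393.2 -308.5   71.6]
255 350 128.77591 [ 430.3 -287.5   71.1]
320 300 146.43333 [ 437.2 -308.2   50.1]
320 380 156.58142 [ 403.3 -308.2   51. ]
318 250 180.77106 [ 442.3 -307.4   12. ]
230 330 144.08664 [ 428.2 -276.3   55.6]
410 330 144.80138 [ 427.8 -340.3   55.1]
{'time_s': 7.8833, 'joints': array([-8.49683908e-01,  7.01264416e-01,  1.83565531e+00, -6.09013710e-06,
        6.02956045e-01,  7.20805319e-01]), 'qvel': array([-1.77162909e-03,  5.97975358e-03,  4.73938805e-03,  2.42892647e-04,
       -2.72377292e-03,  2.81417809e-05]), 'joint_efforts': array([ 1.62917061e-02, -4.11568737e+01, -7.25830659e+00, -9.91760112e-05,
       -4.81275871e-03,  3.61480863e-05]), 'ee_pos': array([ 419.23738653, -308.8035388 ,   19.23637738]), 'eef_rot': array([ 5.67123596e-04,  7.07506283e-01, -3.46426319e-04, -7.06706741e-01]), 'ft_force': array([-0.39924282,  0.04337402, -0.37854734]), 'moment': array([ 0.03210667, -0.00683402, -0.00678612]), 'grip_width': 46.408517209593576}
```

View pics/s1.png

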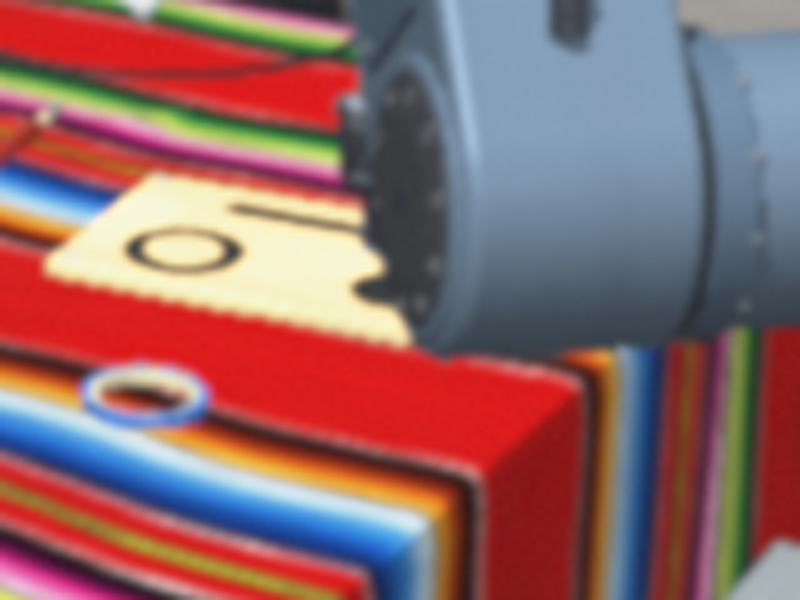

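```bash
python3 -m handwheel '[[-0.5,0.5,-0.08,-0.15,0,0,0],[-0.5,0.3,0,0,0,0,0],[-0.5,0,0,0,0,0,0],[-0.5,0,0,0,0,0,0],[0.25,0,0,0,0,0,0],[0.25,0,0,0,0,0,0],[0.25,0,0,0,0,0,0],[0.25,0,0,0,0,0,0],[0.25,0,0,0,0,0,0]]'; python3 - <<'E'
from h import *
p=cams.get_image("wrist");save(p,"w6.png")
E
```

```text
time_s: 8.63
ee_pos: [420.4, -307.6, 10.5]
eef_rot: [0.0, 0.707, 0.0, -0.707]
ft_force: [0.1, 0.7, -0.5]
grip_width: 53.6
```

View pics/w6.png

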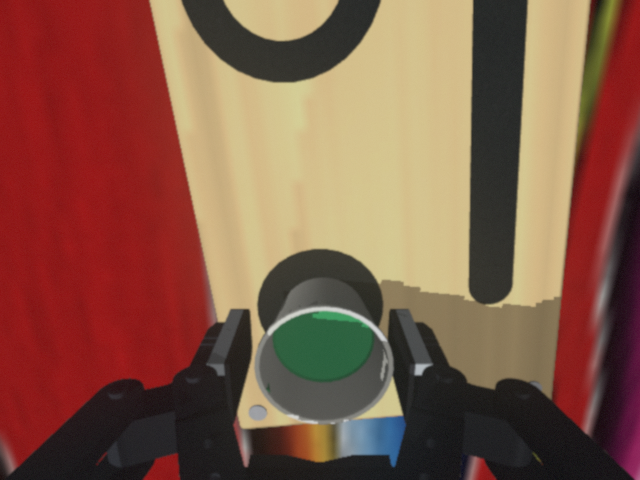

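```bash
python3 -m handwheel '[[0.7,0,0,0,0,0,0],[0.7,0,0,0,0,0,0],[0.7,-1.5,0,0,0,0,0],[0.7,-3,0,0,0,0,0],[0.7,-3,0,0,0,0,0],[0.7,-3,0,0,0,0,0],[0.7,-2,-1.5,0,0,0,0],[0.8,0,-3,-0.5,0,0,0],[0.8,0,-3.2,-0.5,0,0,0],[0.8,0,-3.2,-1,0,0,0],[0.8,0,-3.2,-1,0,0,0],[0.8,0,-3.2,-1,0,0,0],[0.8,0,-1.4,-1.3,0,0,0],[0.8,0,0,0,0,0,0],[0.8,0,0,0,0,0,0],[0.8,0,0,0,0,0,0]]'; python3 - <<'E'
from h import *
p=cams.get_image("wrist");save(p,"w7.png")
s=tool()[0];print(s["ee_pos"],s["grip_width"])
find(p,"tape_roll_center",1);print(proj(p,[473,-120.5,8]))
t=cams.get_image("top");save(t,"t7.png",(380,230,500,370),5)
E
```

```text
time_s: 10.02
ee_pos: [473.0, -121.0, 135.4]
eef_rot: [-0.0, -0.707, -0.0, 0.707]
ft_force: [-0.9, -0.2, 0.0]
grip_width: 77.1
[ 472.8975882  -121.29682864  135.35297356] 76.85538400706518
tape_roll_center spot_in 0.79 [ 475. -118.    6.] [317. 219.]
(np.float64(320.03140379322946), np.float64(222.73695354933707))
```

View pics/w7.png

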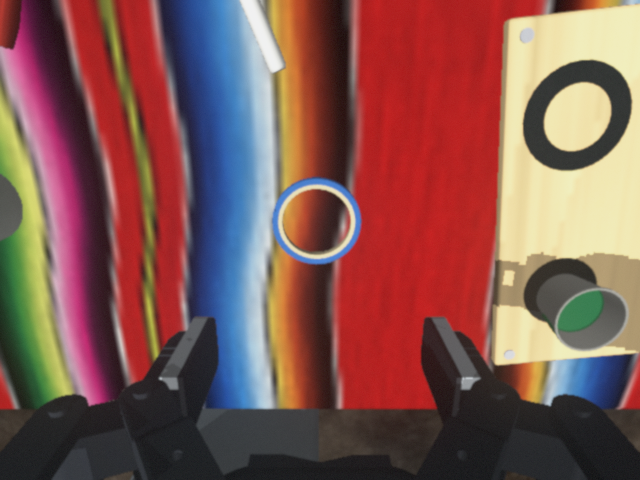

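View pics/t7.png

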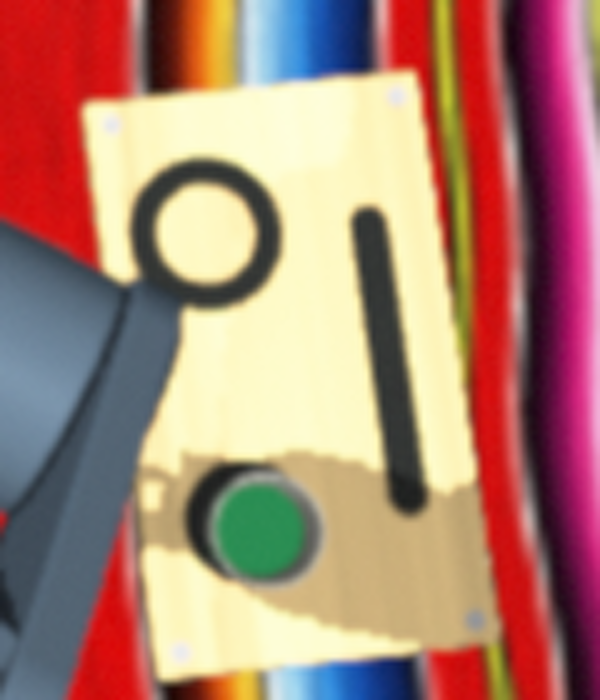

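```bash
python3 -m handwheel '[[0.8,2,-0.2,-0.05,0,0,0],[0.8,3.5,0,0,0,0,0],[0.8,3.5,0,0,0,0,0],[0.8,2.5,0,0,0,0,0],[0.8,1.3,0,0,0,0,0],[0.8,0.6,0,0,0,0,0],[0.8,0,0,0,0,0,0],[0.8,0,0,0,0,0,0],[0.8,0,0,0,0,0,0]]'; python3 - <<'E'
from h import *
p=cams.get_image("wrist");save(p,"w8.png")
s=tool()[0];print(s["ee_pos"],s["grip_width"],s["ft_force"])
t=cams.get_image("top");print("cup rim",px(t,433.1,335.7,51),"disc",px(t,428,334,12))
print([px(p,u,240,5) for u in (0,)])
E
```

```text
time_s: 10.97
ee_pos: [474.5, -119.2, 2.4]
eef_rot: [0.0, 0.708, -0.0, -0.706]
ft_force: [-1.2, 0.5, -0.4]
grip_width: 77.0
[ 474.60487187 -119.14970669    2.5243081 ] 76.70078812068633 [ 1.31778873  0.66912876 -0.50226497]
cup rim [ 413.08594711 -309.94664551   51.        ] disc [ 416.42519893 -307.8965507    12.        ]
[array([505.58016781,  14.16878512,   5.        ])]
```

View pics/w8.png

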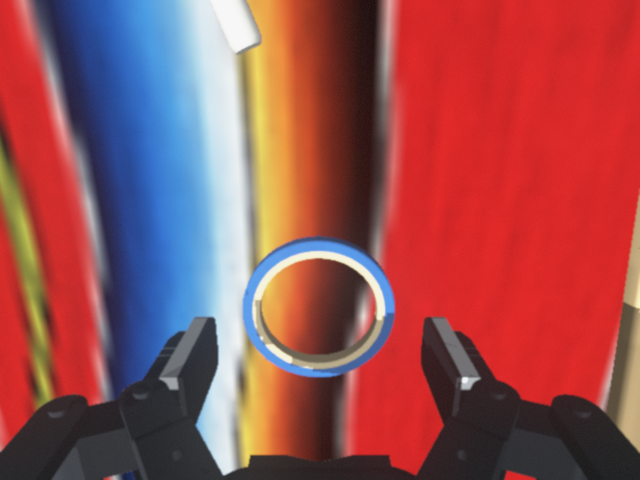

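```bash
python3 - <<'E'
from h import *
p=cams.get_image("wrist")
print([px(p,u,v,10).round(1) for u,v in [(319,238),(319,378),(244,305),(394,305)]],tool()[0]["ee_pos"])
print(proj(p,[474.5,-119-33,5]),proj(p,[474.5,-119+33,5]))
E
```

```text
[array([ 508.1, -118. ,   10. ]), array([ 440.8, -117.9,   10. ]), array([478., -86.,  10.]), array([ 478. , -149.9,   10. ])] [ 474.53407912 -118.9592265     2.49488505]
(np.float64(396.3730439328463), np.float64(306.72678320488893)) (np.float64(246.4158142815106), np.float64(306.7704957255008))
```

```bash
python3 -m handwheel '[[0.8,0.5,-0.08,0,0,0,0],[0.8,0.1,0,0,0,0,0],[0.8,0,0,0,0,0,0],[0.3,0,0,0,0,0,0],[0.3,0,0,0,0,0,0],[0.3,0,0,0,0,0,0],[0.3,0,0,0,0,0,0],[0.3,0,0,0,0,0,0],[0.3,0,0,0,0,0,0]]'; python3 -m handwheel '[[0.3,0,0,0,0,0,0],[0.3,-2,0,0,0,0,0],[0.3,-2,0,0,0,0,0]]';python3 - <<'E'
from h import *
p=cams.get_image("wrist");save(p,"w9.png")
E
```

```text
time_s: 11.87
ee_pos: [473.8, -117.8, -4.6]
eef_rot: [0.0, 0.707, 0.0, -0.707]
ft_force: [0.6, -0.1, -0.7]
grip_width: 55.5
time_s: 12.12
ee_pos: [472.8, -117.3, 34.9]
eef_rot: [0.0, -0.706, -0.001, 0.708]
ft_force: [0.6, -0.1, 0.1]
grip_width: 55.5
```

View pics/w9.png

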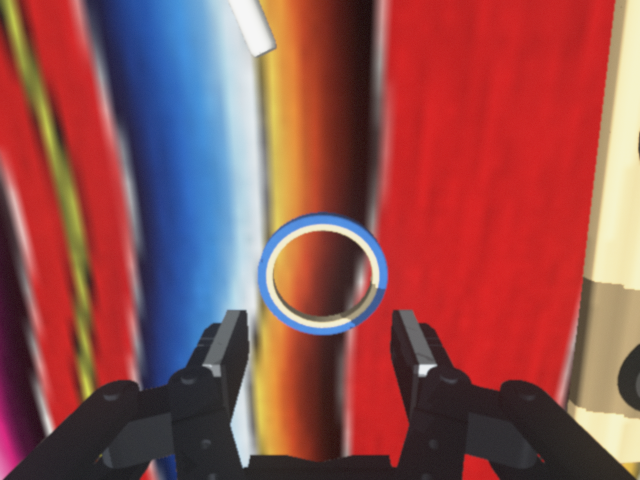

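```bash
python3 - <<'E'
from h import *
p=cams.get_image("wrist")
s,r=tool();print(s["ee_pos"],s["grip_width"])
W=[]
for v in range(300,420,2):
  for u in list(range(180,250,2))+list(range(390,460,2)):
    w=pxd(p,u,v)
    W.append([u,v,*(r.inv().apply(w-s["ee_pos"]))])
W=np.array(W)
m=(abs(W[:,2])<60)&(W[:,2]>-60)&(abs(W[:,3])<60)&(W[:,2]<5)
L=W[m&(W[:,0]<300)];Rr=W[m&(W[:,0]>300)]
for A in (L,Rr):
  A=A[np.argsort(-A[:,2])];print(A[:12].round(0))
print("tape",[px(p,u,v,10).round(1) for u,v in [(323,213),(323,334),(259,273),(388,273)]])
E
```

```text
[ 475.3758018  -118.49243957   37.41322711] 55.37869436959163
[[248. 326. -24. -29.  -2.]
 [248. 328. -24. -29.  -1.]
 [248. 330. -25. -29.  -1.]
 [248. 332. -25. -29.  -0.]
 [248. 334. -26. -29.   0.]
 [248. 336. -26. -29.   1.]
 [248. 342. -26. -29.   4.]
 [248. 338. -26. -29.   2.]
 [248. 340. -26. -29.   3.]
 [246. 312. -26. -29. -10.]
 [248. 344. -26. -29.   4.]
 [246. 310. -26. -29. -10.]]
[[390. 344. -24.  27.   6.]
 [390. 342. -25.  27.   5.]
 [392. 316. -25.  27.  -7.]
 [390. 346. -25.  27.   6.]
 [390. 348. -25.  27.   7.]
 [392. 320. -25.  27.  -6.]
 [390. 350. -26.  27.   8.]
 [392. 314. -26.  27.  -8.]
 [392. 324. -26.  27.  -4.]
 [390. 352. -26.  27.   8.]
 [392. 322. -26.  27.  -5.]
 [392. 318. -26.  27.  -7.]]
tape [array([ 509.3, -119.1,   10. ]), array([ 442.1, -119.3,   10. ]), array([477.7, -86.6,  10. ]), array([ 477.7, -152.4,   10. ])]
```

```bash
python3 - <<'E'
from h import *
p=cams.get_image("wrist")
s,r=tool()
for u in (225,240,400,415):
  for v in list(range(300,345,4))+[360,380,400]:
    print(u,v,p["frame"][v,u],r.inv().apply(pxd(p,u,v)-s["ee_pos"]).round(0))
save(p,"w10.png",(150,280,500,480),2)
sc=cams.get_image("scene");save(sc,"s10.png",(280,180,480,320),4)
E
```

```text
225 300 [126 175 215] [ 33. -51.  15.]
225 304 [136 181 218] [ 34. -52.  18.]
225 308 [143 186 219] [ 34. -52.  20.]
225 312 [135 167 195] [ 34. -52.  23.]
225 316 [109 120 130] [-33. -35. -13.]
225 320 [102 107 110] [-36. -34. -13.]
225 324 [104 109 112] [-39. -34. -13.]
225 328 [103 107 110] [-42. -33. -13.]
225 332 [101 107 110] [-43. -33. -12.]
225 336 [103 108 111] [-46. -32. -13.]
225 340 [102 107 109] [-50. -31. -13.]
225 344 [102 107 109] [-51. -31. -12.]
225 360 [43 42 44] [-59. -29. -12.]
225 380 [54 51 53] [-63. -29.  -8.]
225 400 [54 52 52] [-62. -29.  -0.]
240 300 [192 213 223] [ 34. -44.  16.]
240 304 [195 215 225] [ 34. -44.  18.]
240 308 [194 213 222] [ 34. -44.  20.]
240 312 [60 62 66] [-30. -30. -13.]
240 316 [50 51 55] [-34. -29. -13.]
240 320 [48 48 54] [-36. -29. -13.]
240 324 [50 48 53] [-39. -28. -13.]
240 328 [48 46 51] [-39. -28. -11.]
240 332 [50 50 53] [-40. -28. -11.]
240 336 [46 43 47] [-40. -28.  -9.]
240 340 [43 41 43] [-40. -28.  -7.]
240 344 [47 44 45] [-41. -28.  -6.]
240 360 [44 38 39] [-43. -28.  -1.]
240 380 [50 44 43] [-44. -29.   7.]
240 400 [21
[... 428 characters left out ...]
344 [55 41 43] [-42.  27.  -7.]
400 360 [47 26 26] [-44.  27.  -2.]
400 380 [48 27 28] [-46.  27.   5.]
400 400 [199  40  40] [34. 47. 81.]
415 300 [199  37  38] [34. 51. 16.]
415 304 [200  41  42] [35. 51. 18.]
415 308 [198  36  37] [33. 51. 20.]
415 312 [197  39  40] [34. 51. 22.]
415 316 [173  66  67] [34. 52. 25.]
415 320 [114 103 104] [-36.  33. -13.]
415 324 [107 105 106] [-39.  32. -13.]
415 328 [106 104 105] [-41.  32. -12.]
415 332 [105 104 105] [-44.  31. -13.]
415 336 [106 104 105] [-47.  31. -13.]
415 340 [104 103 105] [-49.  30. -13.]
415 344 [106 105 106] [-51.  30. -13.]
415 360 [50 32 35] [-59.  28. -13.]
415 380 [58 48 50] [-62.  28.  -8.]
415 400 [56 47 48] [-62.  28.  -0.]
```

View pics/w10.png

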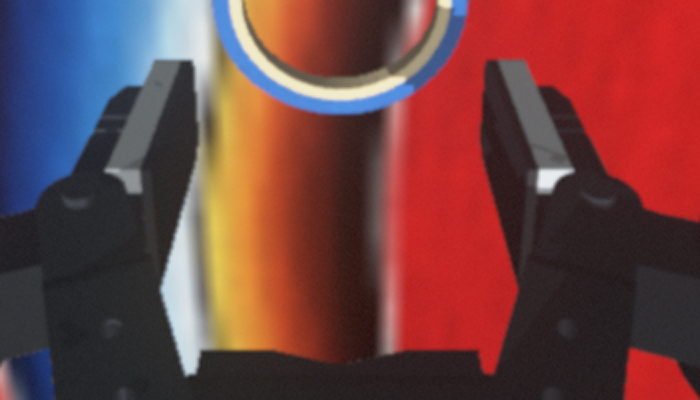

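View pics/s10.png

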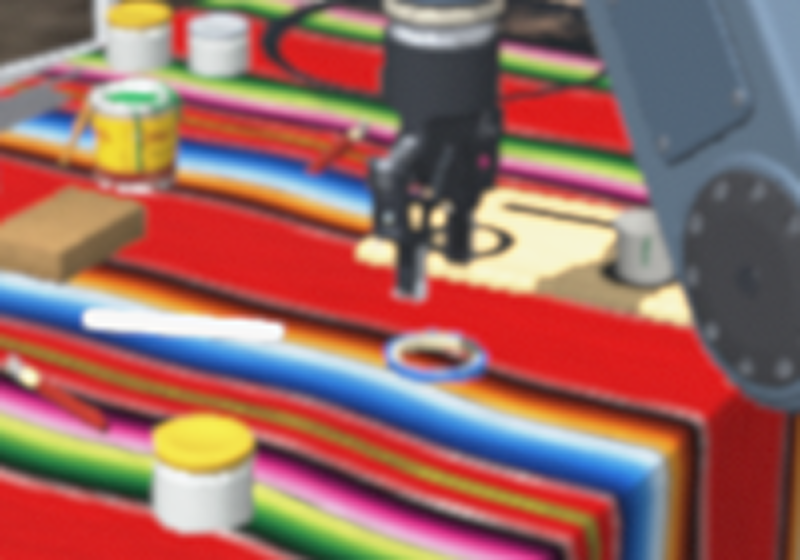

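```bash
cat > tips.py <<'E'
from h import *
def tips(p):
    s,r=tool();K=p["K"];v,u=np.mgrid[290:420,150:500];d=p["depth"][290:420,150:500]
    c=np.stack([(u-K[0,2])/K[0,0]*d,-(v-K[1,2])/K[1,1]*d,-d],-1).reshape(-1,3)
    w=r.inv().apply(c2w(p,c)-s["ee_pos"])
    g=s["grip_width"]/2
    for sg in (-1,1):
        m=(w[:,1]*sg>g-4)&(w[:,1]*sg<g+10)&(abs(w[:,2])<12)&(w[:,0]<-5)&(w[:,0]>-60)
        print("tip",sg,np.percentile(w[m,0],[95,99,99.8]).round(1) if m.sum()>20 else m.sum(),end=" ")
    print("ee",s["ee_pos"].round(1),"grip",round(s["grip_width"],1),"F",s["ft_force"].round(1))
E
python3 -m handwheel '[[0.8,0,0.05,0,0,0,0],[0.8,0,0,0,0,0,0],[0.8,0,0,0,0,0,0],[0.8,2,0,0,0,0,0],[0.8,2,0,0,0,0,0],[0.8,1,0,0,0,0,0],[0.8,0.2,0,0,0,0,0],[0.8,0,0,0,0,0,0],[0.8,0,0,0,0,0,0]]'; python3 - <<'E'
from tips import *
p=cams.get_image("wrist");save(p,"w11.png");tips(p)
E
```

```text
time_s: 13.07
ee_pos: [473.8, -118.3, -16.5]
eef_rot: [-0.0, -0.707, -0.0, 0.707]
ft_force: [0.4, 0.4, -0.0]
grip_width: 76.7
tip -1 [-18.  -17.5 -17.2] tip 1 [-17.9 -17.4 -17.1] ee [ 474.1 -118.4  -16.1] grip 77.1 F [ 0.2 -0.2  0.7]
```

View pics/w11.png

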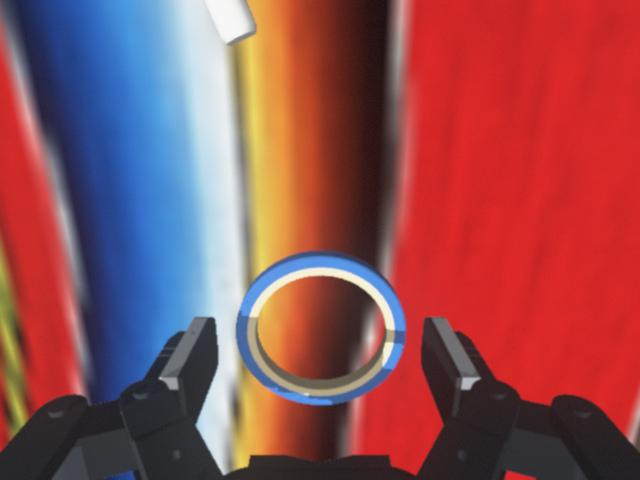

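```bash
python3 -m handwheel '[[0.8,0.5,0,0,0,0,0],[0.8,0,0,0,0,0,0],[0.8,0,0,0,0,0,0]]'; python3 -m handwheel '[[0.8,0.4,0,0,0,0,0],[0.8,0,0,0,0,0,0],[0.8,0,0,0,0,0,0]]'; python3 - <<'E'
from tips import *
p=cams.get_image("wrist");save(p,"w12.png")
s,r=tool()
for u in (190,205,215):
  for v in range(312,345,4): print(u,v,r.inv().apply(pxd(p,u,v)-s["ee_pos"]).round(0),end=";")
  print()
E
```

```text
time_s: 13.37
ee_pos: [473.9, -118.3, -21.4]
eef_rot: [0.0, 0.707, 0.0, -0.707]
ft_force: [-0.1, -0.5, 0.1]
grip_width: 77.0
time_s: 13.62
ee_pos: [473.7, -118.2, -25.7]
eef_rot: [-0.0, -0.707, -0.0, 0.707]
ft_force: [-0.8, -0.3, 0.7]
grip_width: 76.8
190 312 [-28. -49. -12.];190 316 [-28. -49. -10.];190 320 [-29. -49.  -8.];190 324 [-38. -46. -12.];190 328 [-40. -45. -12.];190 332 [-43. -45. -12.];190 336 [-45. -44. -12.];190 340 [-49. -43. -13.];190 344 [-50. -42. -12.];
205 312 [-28. -43. -12.];205 316 [-27. -44.  -9.];205 320 [-37. -41. -13.];205 324 [-38. -41. -12.];205 328 [-40. -40. -12.];205 332 [-43. -39. -12.];205 336 [-44. -39. -11.];205 340 [-45. -39. -10.];205 344 [-44. -39.  -8.];
215 312 [-28. -40. -12.];215 316 [-28. -40. -10.];215 320 [-31. -39. -10.];215 324 [-30. -39.  -8.];215 328 [-31. -40.  -6.];215 332 [-31. -40.  -5.];215 336 [-33. -39.  -4.];215 340 [-33. -39.  -2.];215 344 [-33. -39.  -1.];
```

View pics/w12.png

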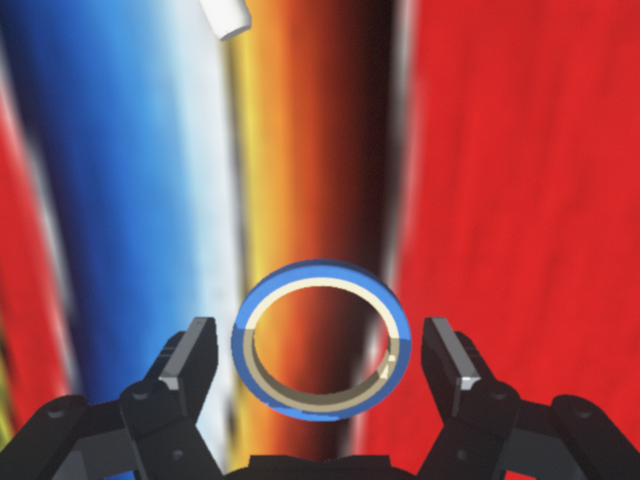

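```bash
python3 -m handwheel '[[0.8,0.3,0,-0.1,0,0,0],[0.8,0,0,0,0,0,0],[0.5,0,0,0,0,0,0],[0.3,0,0,0,0,0,0],[0.3,0,0,0,0,0,0],[0.3,0,0,0,0,0,0],[0.3,0,0,0,0,0,0],[0.3,0,0,0,0,0,0]]'; python3 - <<'E'
from tips import *
p=cams.get_image("wrist");save(p,"w13.png")
E
```

```text
time_s: 14.33
ee_pos: [475.5, -118.7, -26.0]
eef_rot: [0.001, 0.708, -0.0, -0.706]
ft_force: [-3.1, 0.1, 23.4]
grip_width: 62.5
```

View pics/w13.png

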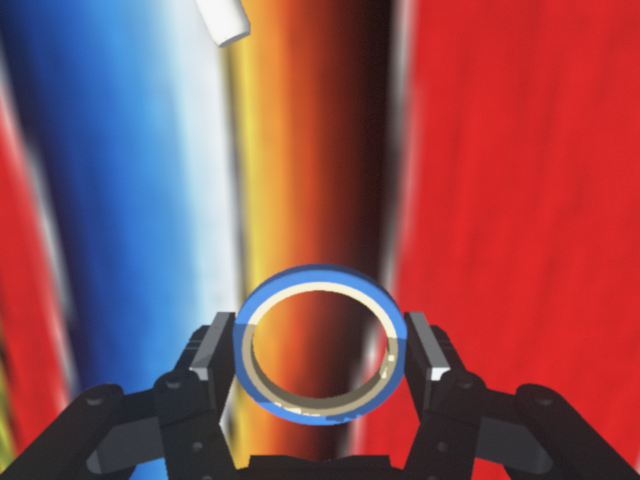

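```bash
python3 -m handwheel '[[0.3,-0.3,0,0,0,0,0],[0.3,0,0,0,0,0,0],[0.3,-1,0,0,0,0,0],[0.3,-2,0,0,0,0,0],[0.3,-2,0,0,0,0,0],[0.3,0,0,0,0,0,0]]'; python3 - <<'E'
from tips import *
p=cams.get_image("wrist");save(p,"w14.png")
E
```

```text
time_s: 14.88
ee_pos: [476.4, -118.9, 27.0]
eef_rot: [0.001, 0.709, -0.001, -0.706]
ft_force: [-0.1, 0.3, 0.3]
grip_width: 62.2
```

View pics/w14.png

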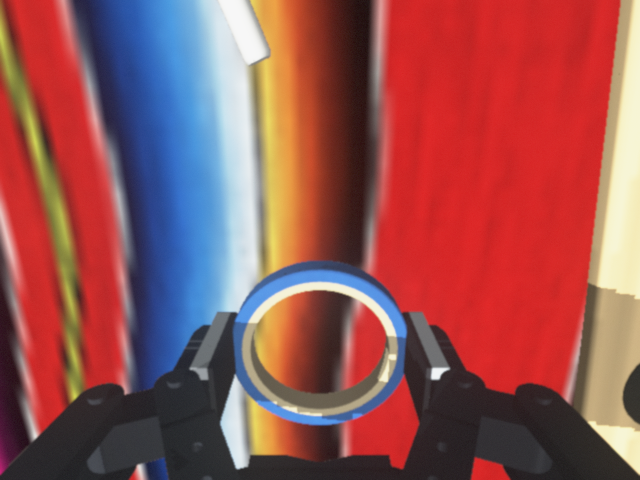

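```bash
python3 -m handwheel '[[0.3,-2,0.5,-0.5,0,0,0],[0.3,-2,2,-0.8,0,0,0],[0.3,0,2.5,-1,0,0,0],[0.3,0,2.5,-1,0,0,0],[0.3,0,2.5,-1,0,0,0],[0.3,0,2.5,-1,0,0,0],[0.3,0,2.5,-1,0,0,0],[0.3,0,2.4,-0.9,0,0,0],[0.3,0,0,0,0,0,0],[0.3,0,0,0,0,0,0],[0.3,0,0,0,0,0,0]]'; python3 - <<'E'
from tips import *
p=cams.get_image("wrist");save(p,"w15.png")
print(proj(p,[548.5,-293.5,12]),tool()[0]["ee_pos"])
E
```

```text
time_s: 15.85
ee_pos: [545.5, -291.0, 63.1]
eef_rot: [0.001, -0.706, -0.001, 0.708]
ft_force: [-0.2, 0.2, -0.1]
grip_width: 62.1
(np.float64(325.76101313151645), np.float64(255.90157668967578)) [ 545.48531014 -290.55459397   63.28491647]
```

View pics/w15.png

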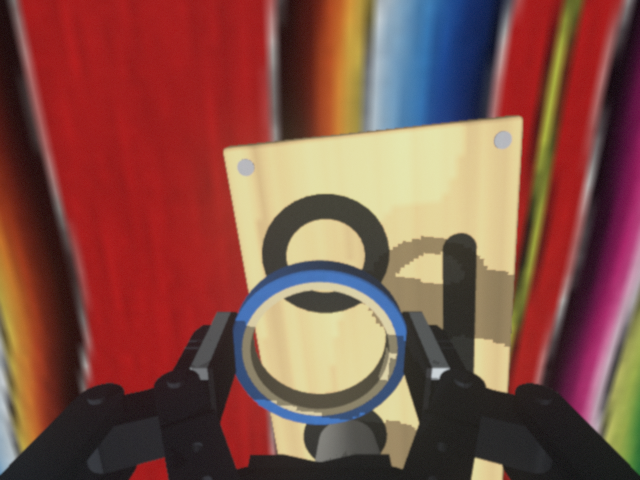

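```bash
python3 - <<'E'
from tips import *
p=cams.get_image("wrist");e=tool()[0]["ee_pos"]
print(e)
for z in (94,99,104): print(z,[px(p,u,v,z).round(1) for u,v in [(321,262),(321,424),(234,343),(407,343)]])
print([pxd(p,u,v).round(1) for u,v in [(321,266),(321,422),(240,343),(402,343),(321,415)]])
print([px(p,u,v,12).round(1) for u,v in [(325.5,193),(325.5,313),(262,252),(389,252)]])
E
```

```text
[ 545.68808922 -290.46469835   63.57060576]
94 [array([ 578.2, -290.2,   94. ]), array([ 507.3, -290.4,   94. ]), array([ 545.4, -257.7,   94. ]), array([ 545.5, -322.5,   94. ])]
99 [array([ 580.2, -290.2,   99. ]), array([ 512.1, -290.4,   99. ]), array([ 548.7, -258.9,   99. ]), array([ 548.8, -321.2,   99. ])]
104 [array([ 582.2, -290.2,  104. ]), array([ 516.8, -290.3,  104. ]), array([ 552. , -260.2,  104. ]), array([ 552.1, -320. ,  104. ])]
[array([ 576.6, -290.2,   93.9]), array([ 513.1, -290.4,   99.1]), array([ 548.4, -261. ,   98.7]), array([ 547.7, -319.8,   97.3]), array([ 515.6, -290.4,   98.1])]
[array([ 584.4, -292.7,   12. ]), array([ 512.2, -293.1,   12. ]), array([ 550.7, -257.3,   12. ]), array([ 550.8, -328.5,   12. ])]
```

```bash
python3 -m handwheel '[[0.3,1,0.23,-0.28,0,0,0],[0.3,2,0,0,0,0,0],[0.3,2,0,0,0,0,0],[0.3,1.5,0,0,0,0,0],[0.3,0.7,0,0,0,0,0],[0.3,0,0,0,0,0,0],[0.3,0,0,0,0,0,0],[0.3,0,0,0,0,0,0]]'; python3 -m handwheel '[[0.3,0.2,0,0,0,0,0],[0.3,0,0,0,0,0,0],[0.3,0,0,0,0,0,0]]'; python3 - <<'E'
from tips import *
p=cams.get_image("wrist");save(p,"w16.png")
E
```

```text
time_s: 16.62
ee_pos: [550.3, -294.8, -6.9]
eef_rot: [0.001, 0.708, -0.0, -0.707]
ft_force: [-0.0, -0.0, 0.1]
grip_width: 61.9
time_s: 16.87
ee_pos: [550.0, -294.8, -8.9]
eef_rot: [0.0, 0.707, -0.0, -0.707]
ft_force: [-0.2, -0.0, -0.6]
grip_width: 62.3
```

View pics/w16.png

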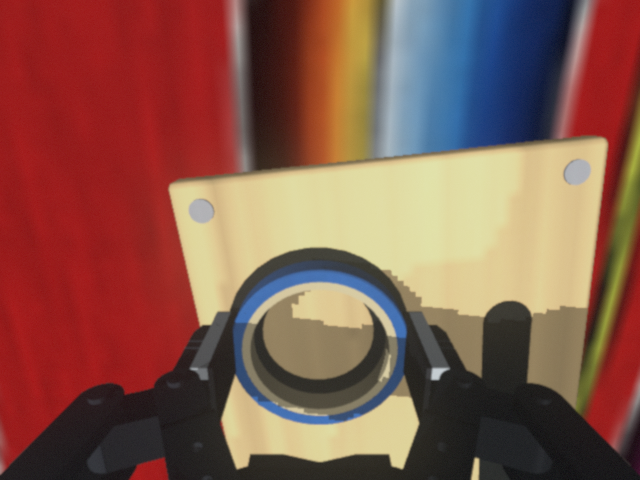

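```bash
python3 -m handwheel '[[0.3,0.25,-0.1,0.05,0,0,0],[0.3,0,0,0,0,0,0],[0.3,0,0,0,0,0,0]]'; python3 -m handwheel '[[0.7,0,0,0,0,0,0],[0.7,0,0,0,0,0,0],[0.7,0,0,0,0,0,0],[0.7,0,0,0,0,0,0],[0.7,-1,0,0,0,0,0],[0.7,-3,0,0,0,0,0],[0.7,-3,0,0,0,0,0],[0.7,-3,0,0,0,0,0],[0.5,0,0,0,0,0,0],[0.5,0,0,0,0,0,0]]'; python3 - <<'E'
from tips import *
p=cams.get_image("wrist");save(p,"w17.png")
E
```

```text
time_s: 17.17
ee_pos: [548.9, -293.3, -12.2]
eef_rot: [0.0, -0.707, -0.0, 0.707]
ft_force: [-0.4, 0.3, -1.2]
grip_width: 62.2
time_s: 18.0
ee_pos: [550.6, -294.6, 90.9]
eef_rot: [0.001, 0.709, -0.001, -0.706]
ft_force: [-1.1, 0.8, 0.1]
grip_width: 64.1
```

View pics/w17.png

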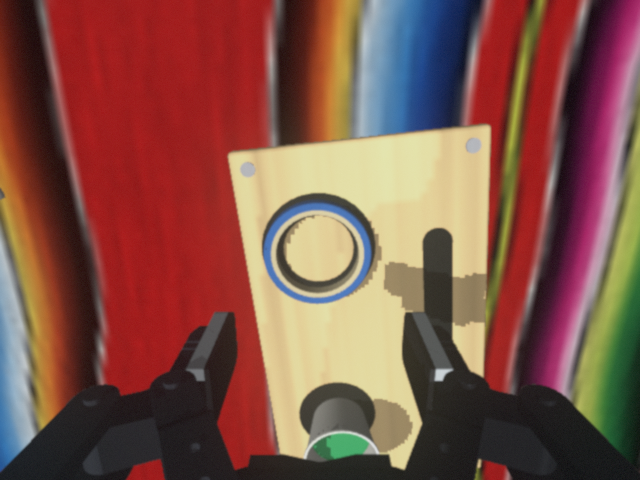

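```bash
python3 -m handwheel '[[-0.2,-1,-1,-0.5,0,0,0],[-0.2,-1,-2.8,-1,0,0,0],[-0.2,0,-3.1,-1.2,0,0,0],[-0.2,0,-3.1,-1.2,0,0,0],[-0.2,0,-3.1,-1.2,0,0,0],[-0.2,0,-3.1,-1.2,0,0,0],[-0.2,0,-3.1,-1.2,0,0,0],[-0.2,0,-3.1,-1.2,0,0,0],[-0.2,0,0,0,-5.5,0,0],[-0.2,0,0,0,-5.5,0,0],[-0.2,0,0,0,-5.6,0,0],[-0.2,0,0,0,-5.6,0,0],[-0.2,0,0,0,0,0,0],[-0.2,0,0,0,0,0,0],[-0.2,0,0,0,0,0,0]]'; python3 - <<'E'
from tips import *
p=cams.get_image("wrist");save(p,"w18.png")
s,r=tool();print(s["ee_pos"],r.as_matrix()[:,1])
print(proj(p,[637.5,-68.8,10]));find(p,"marker_center",1)
v=range(290,345,4)
for u in (245,255,265):
  print([(k,*r.inv().apply(pxd(p,u,k)-s["ee_pos"]).round(0)) for k in v])
E
```

```text
time_s: 19.3
ee_pos: [635.6, -69.0, 107.3]
eef_rot: [-0.135, -0.694, -0.136, 0.694]
ft_force: [0.6, 0.3, -0.0]
grip_width: 34.3
[635.70319003 -69.18698682 107.47288348] [ 3.76596888e-01 -9.26376906e-01 -7.83036071e-04]
(np.float64(320.9879951716347), np.float64(233.11867590944166))
marker_center tip_of 0.85 [643. -67.   6.] [321. 224.]
marker_center spot_in 0.75 [652. -61.  12.] [318. 210.]
[(290, np.float64(106.0), np.float64(-55.0), np.float64(44.0)), (294, np.float64(105.0), np.float64(-55.0), np.float64(47.0)), (298, np.float64(104.0), np.float64(-55.0), np.float64(50.0)), (302, np.float64(105.0), np.float64(-55.0), np.float64(54.0)), (306, np.float64(104.0), np.float64(-55.0), np.float64(56.0)), (310, np.float64(105.0), np.float64(-56.0), np.float64(60.0)), (314, np.float64(105.0), np.float64(-56.0), np.float64(64.0)), (318, np.float64(105.0), np.float64(-56.0), np.float64(67.0)), (322, np.float64(-29.0), np.float64(-28.0), np.float64(-8.0)), (326, np.float64(-32.0), np.float64(-28.0), np.float64(-9.0)), (330, np.float64(-36.0), np.float64(-27.0), np.float64(-9.0)), (334, np.flo
[... 1260 characters left out ...]
02, np.float64(105.0), np.float64(-41.0), np.float64(54.0)), (306, np.float64(-25.0), np.float64(-21.0), np.float64(-13.0)), (310, np.float64(-26.0), np.float64(-21.0), np.float64(-12.0)), (314, np.float64(-30.0), np.float64(-20.0), np.float64(-12.0)), (318, np.float64(-33.0), np.float64(-20.0), np.float64(-12.0)), (322, np.float64(-36.0), np.float64(-20.0), np.float64(-12.0)), (326, np.float64(-39.0), np.float64(-19.0), np.float64(-12.0)), (330, np.float64(-42.0), np.float64(-19.0), np.float64(-13.0)), (334, np.float64(-44.0), np.float64(-19.0), np.float64(-13.0)), (338, np.float64(-46.0), np.float64(-18.0), np.float64(-12.0)), (342, np.float64(-49.0), np.float64(-18.0), np.float64(-13.0))]
```

View pics/w18.png

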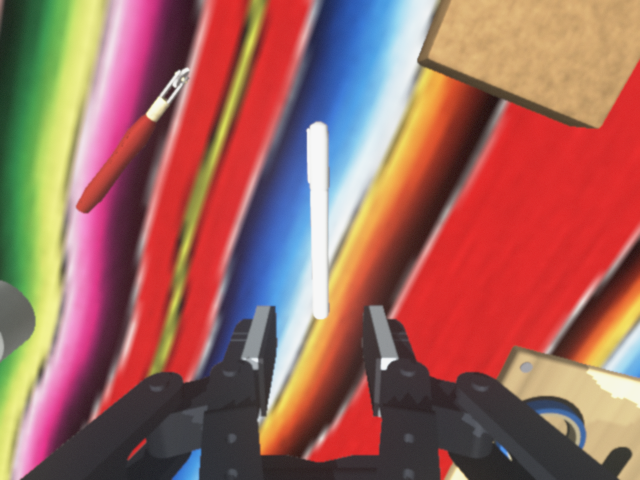

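```bash
python3 - <<'E'
from tips import *
p=cams.get_image("wrist")
s,r=tool();print(s["ee_pos"].round(1))
a,b=px(p,318,122,8),px(p,320.5,318,8);m=(a+b)/2;print(a.round(1),b.round(1),m.round(1),np.linalg.norm(a-b),np.degrees(np.arctan2(*(a-b)[1::-1])))
print("tool delta",r.inv().apply(m-s["ee_pos"]))
a,b=px(p,81,209,8),px(p,187,69,8);m=(a+b)/2;print("wheel",a.round(1),b.round(1),m.round(1),np.linalg.norm(a-b),np.degrees(np.arctan2(*(b-a)[1::-1])))
E
```

```text
[635.9 -69.5 107.8]
[703.4 -40.6   8. ] [576.8 -93.9   8. ] [640.1 -67.2   8. ] 137.32497492843058 22.841976517094217
tool delta [99.80314673 -0.53944914 -4.75102382]
wheel [592.7  84.3   8. ] [702.1  43.    8. ] [647.4  63.6   8. ] 116.9696533089698 -20.70496055932778
```

```bash
python3 -m handwheel '[[-0.2,2,-0.05,-0.47,0,0,0],[-0.2,3,0,0,0,0,0],[-0.2,3,0,0,0,0,0],[-0.2,2.5,0,0,0,0,0],[-0.2,1.3,0,0,0,0,0],[-0.2,0.6,0,0,0,0,0],[-0.2,0,0,0,0,0,0],[-0.2,0,0,0,0,0,0],[-0.2,0,0,0,0,0,0]]'; python3 - <<'E'
from tips import *
p=cams.get_image("wrist");save(p,"w19.png")
E
```

```text
time_s: 20.25
ee_pos: [641.7, -67.7, -14.4]
eef_rot: [0.137, 0.695, 0.136, -0.693]
ft_force: [1.3, -0.3, -0.2]
grip_width: 34.2
```

View pics/w19.png

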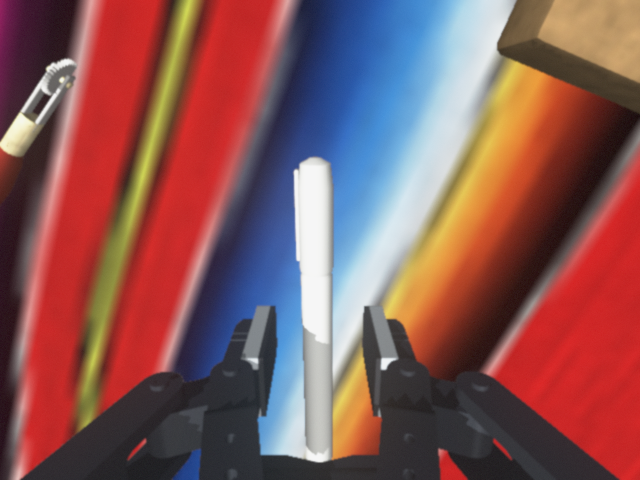

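Marker (316,310) is between the fingers and in line. Close, watch the force, then lift.

```bash
python3 -m handwheel '[[-0.2,0.3,0,0,0,0,0],[-0.6,0,0,0,0,0,0],[-0.9,0,0,0,0,0,0],[-0.9,0,0,0,0,0,0],[-0.9,0,0,0,0,0,0],[-0.9,0,0,0,0,0,0],[-0.9,0,0,0,0,0,0],[-0.9,0,0,0,0,0,0]]'; python3 -m handwheel '[[-0.9,-1,0,0,0,0,0],[-0.9,-2.5,0,0,0,0,0],[-0.9,-2.5,0,0,0,0,0],[-0.9,-2,0,0,0,0,0],[-0.9,0,0,0,0,0,0]]'; python3 - <<'E'
from tips import *
p=cams.get_image("wrist");save(p,"w20.png")
E
```

```text
time_s: 20.97
ee_pos: [640.7, -67.3, -18.3]
eef_rot: [0.136, 0.694, 0.136, -0.694]
ft_force: [-1.3, 0.3, 5.7]
grip_width: 10.6
time_s: 21.38
ee_pos: [643.4, -68.0, 65.6]
eef_rot: [0.138, 0.697, 0.135, -0.691]
ft_force: [-0.1, -0.3, -0.3]
grip_width: 10.9
```

View pics/w20.png

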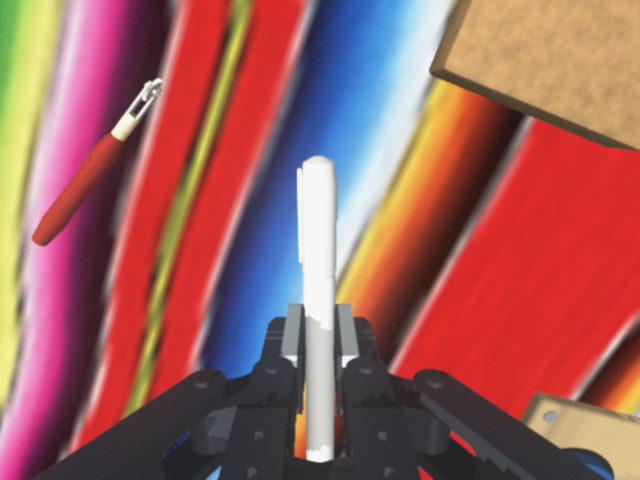

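```bash
python3 -m handwheel '[[-0.9,0,0,0,5.3,0,0],[-0.9,0,0,0,5.3,0,0],[-0.9,0,0,0,5.4,0,0],[-0.9,0,1.5,0.9,0,0,0],[-0.9,0,2.8,1.8,0,0,0],[-0.9,0,2.8,1.8,0,0,0],[-0.9,0,2.8,1.8,0,0,0],[-0.9,0,2.8,1.8,0,0,0],[-0.9,0,2.8,1.8,0,0,0],[-0.9,0,2.8,1.8,0,0,0],[-0.9,0,2.8,1.8,0,0,0],[-0.9,0,2.8,1.8,0,0,0],[-0.9,0,2.8,1.8,0,0,0],[-0.9,0,2.2,1.2,0,0,0],[-0.9,0,0,0,0,0,0],[-0.9,0,0,0,0,0,0],[-0.9,0,0,0,0,0,0]]'; python3 - <<'E'
from tips import *
p=cams.get_image("wrist");save(p,"w21.png")
s,r=tool();print(s["ee_pos"],r.as_matrix()[:,1])
print([proj(p,[492.5+d*.994,-375.5+d*.106,12]) for d in (-68,0,68)])
E
```

```text
time_s: 22.85
ee_pos: [488.9, -373.1, 59.9]
eef_rot: [-0.037, -0.706, -0.039, 0.707]
ft_force: [-0.3, -0.4, -0.4]
grip_width: 10.6
[ 489.30970734 -372.6533449    60.04326571] [ 0.10902907 -0.9940358  -0.00234517]
[(np.float64(325.274347308779), np.float64(361.7042704173945)), (np.float64(326.07028993750134), np.float64(257.83306848693866)), (np.float64(327.04135736261003), np.float64(131.10792905890293))]
```

View pics/w21.png

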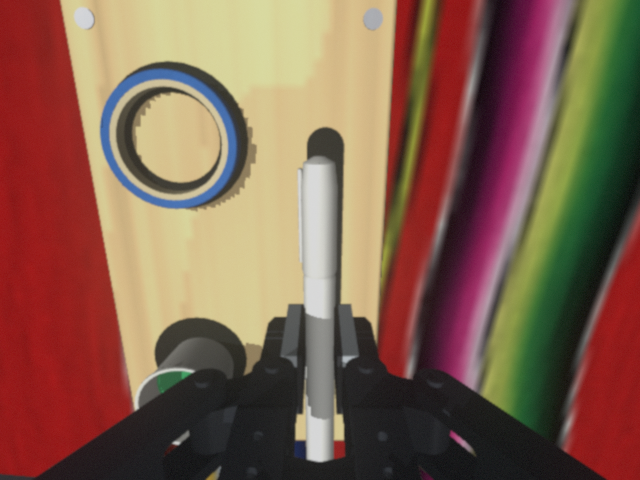

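```bash
python3 -m handwheel '[[-0.9,1,0.3,-0.32,0,0,0],[-0.9,2,0,0,0,0,0],[-0.9,2,0,0,0,0,0],[-0.9,1,0,0,0,0,0],[-0.9,0.3,0,0,0,0,0],[-0.9,0,0,0,0,0,0],[-0.9,0,0,0,0,0,0],[-0.9,0,0,0,0,0,0]]'; python3 - <<'E'
from tips import *
p=cams.get_image("wrist");save(p,"w22.png")
s,r=tool();print(s["ee_pos"],s["ft_force"])
E
```

```text
time_s: 23.57
ee_pos: [493.9, -377.5, -1.2]
eef_rot: [0.039, 0.706, 0.038, -0.706]
ft_force: [-0.4, -1.4, 0.5]
grip_width: 10.3
[ 493.83664856 -377.56779786   -1.04809147] [-0.70349309 -0.18794544  0.28714816]
```

View pics/w22.png

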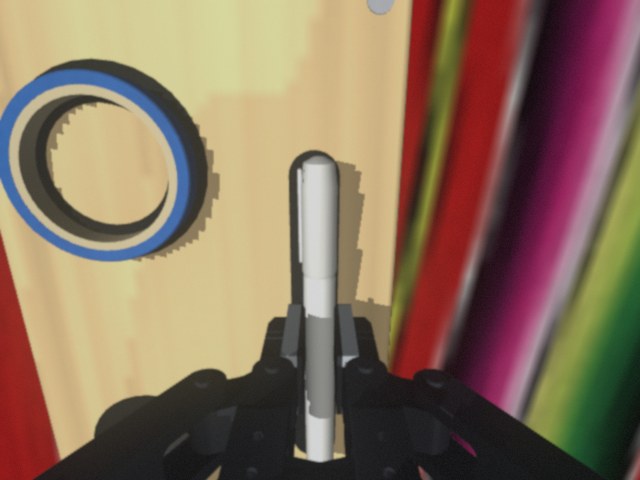

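```bash
python3 -m handwheel '[[-0.9,0.3,-0.12,0,0,0,0],[-0.9,0.2,0,0,0,0,0],[-0.9,0,0,0,0,0,0],[-0.9,0,0,0,0,0,0],[-0.4,0,0,0,0,0,0],[-0.4,0,0,0,0,0,0],[-0.4,0,0,0,0,0,0],[-0.4,-1,0,0,0,0,0],[-0.4,-3,0,0,0,0,0],[-0.4,-3,0,0,0,0,0],[-0.2,-4,0,0,0,0,0],[-0.2,0,0,0,0,0,0],[-0.2,0,0,0,0,0,0]]'; python3 - <<'E'
from tips import *
p=cams.get_image("wrist");save(p,"w23.png")
s,r=tool();print(s["ee_pos"],s["ft_force"])
E
```

```text
time_s: 24.7
ee_pos: [494.5, -377.5, 106.4]
eef_rot: [0.04, 0.708, 0.036, -0.705]
ft_force: [0.2, -0.2, -0.6]
grip_width: 34.4
[ 493.34055323 -376.20727327  104.38020271] [ 0.09299205  0.04967984 -0.83443561]
```

View pics/w23.png

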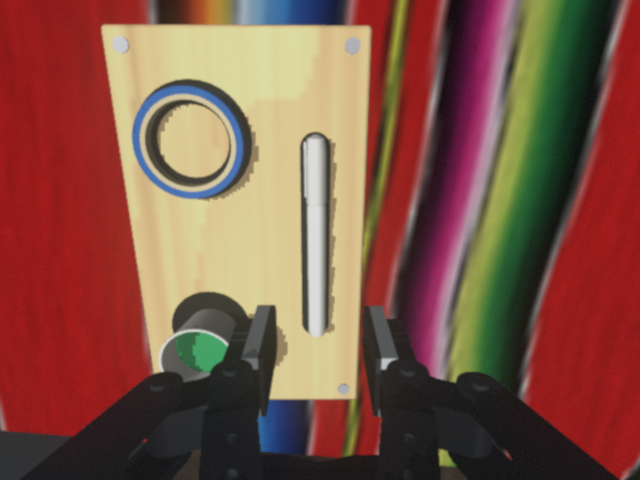

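```bash
python3 -m handwheel '[[-0.2,0,-1.5,-0.7,0,0,0],[-0.2,0,-3,-1.37,0,0,0],[-0.2,0,-3,-1.37,0,0,0],[-0.2,0,-3,-1.37,0,0,0],[-0.2,0,-3,-1.37,0,0,0],[-0.2,0,-3,-1.37,0,0,0],[-0.2,0,-3,-1.37,0,0,0],[-0.2,0,-3,-1.37,0,0,0],[-0.2,0,-3,-1.37,0,0,0],[-0.2,0,-3,-1.37,0,0,0],[-0.2,0,-3,-1.37,0,0,0],[-0.2,0,-3,-1.37,0,0,0],[-0.2,0,-3,-1.37,0,0,0],[-0.2,0,-3,-1.37,0,0,0],[-0.2,0,-2,-0.75,6.4,0,0],[-0.2,0,0,0,6.4,0,0],[-0.2,0,0,0,6.4,0,0],[-0.2,0,0,0,6.4,0,0],[-0.2,0,0,0,0,0,0],[-0.2,0,0,0,0,0,0]]'; python3 -m handwheel '[[-0.2,0,0,0,0,0,0]]'; python3 - <<'E'
from tips import *
p=cams.get_image("wrist");save(p,"w24.png")
s,r=tool();print(s["ee_pos"],r.as_matrix()[:,1])
print([proj(p,[647+d*.94,63.6-d*.34,8]) for d in (-59,0,60)]);find(p,"tracing_wheel_center",2)
E
```

```text
time_s: 26.42
ee_pos: [636.8, 68.5, 101.2]
eef_rot: [0.118, -0.696, 0.118, 0.699]
ft_force: [-0.2, 0.8, 0.3]
grip_width: 34.2
time_s: 26.5
ee_pos: [637.4, 68.0, 101.8]
eef_rot: [0.118, -0.696, 0.118, 0.698]
ft_force: [0.6, 0.2, -0.6]
grip_width: 34.1
[637.68602504  67.80388532 102.09497011] [-3.30138522e-01 -9.43932423e-01  3.69403885e-04]
[(np.float64(321.6622119761569), np.float64(301.53191996518854)), (np.float64(322.833618675374), np.float64(220.91357650227206)), (np.float64(324.21449297165395), np.float64(125.87929133811097))]
tracing_wheel_center spot_in 0.82 [645.  68.  12.] [317. 228.]
```

View pics/w24.png

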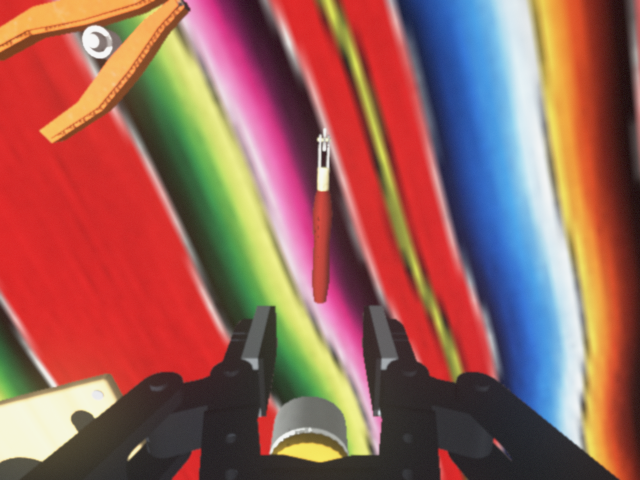

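```bash
python3 -m handwheel '[[-0.2,2,0.06,0,0,0,0],[-0.2,3,0,0,0,0,0],[-0.2,3,0,0,0,0,0],[-0.2,2.2,0,0,0,0,0],[-0.2,1.1,0,0,0,0,0],[-0.2,0.5,0,0,0,0,0],[-0.2,0,0,0,0,0,0],[-0.2,0,0,0,0,0,0],[-0.2,0,0,0,0,0,0]]'; python3 - <<'E'
from tips import *
p=cams.get_image("wrist");save(p,"w25.png")
E
```

```text
time_s: 27.4
ee_pos: [639.7, 66.9, -13.5]
eef_rot: [-0.119, 0.698, -0.119, -0.696]
ft_force: [0.2, -0.5, 0.5]
grip_width: 34.1
```

View pics/w25.png

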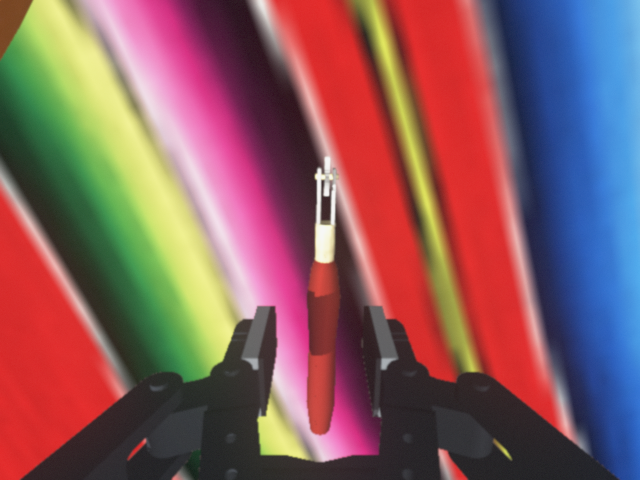

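```bash
python3 -m handwheel '[[-0.2,0.4,0,0,0,0,0],[-0.6,0,0,0,0,0,0],[-0.9,0,0,0,0,0,0],[-0.9,0,0,0,0,0,0],[-0.9,0,0,0,0,0,0],[-0.9,0,0,0,0,0,0],[-0.9,0,0,0,0,0,0],[-0.9,0,0,0,0,0,0]]'; python3 -m handwheel '[[-0.9,-1,0,0,0,0,0],[-0.9,-2.5,0,0,0,0,0],[-0.9,-2.5,0,0,0,0,0],[-0.9,-3,0,0,0,0,0],[-0.9,0,0,0,0,0,0],[-0.9,0,0,0,0,0,0]]'; python3 - <<'E'
from tips import *
p=cams.get_image("wrist");save(p,"w26.png")
E
```

```text
time_s: 28.12
ee_pos: [638.5, 67.0, -18.6]
eef_rot: [-0.119, 0.697, -0.119, -0.697]
ft_force: [-0.7, -0.5, 6.2]
grip_width: 11.6
time_s: 28.62
ee_pos: [639.7, 66.9, 73.1]
eef_rot: [-0.119, 0.699, -0.119, -0.695]
ft_force: [0.7, 0.9, -1.1]
grip_width: 11.5
```

View pics/w26.png

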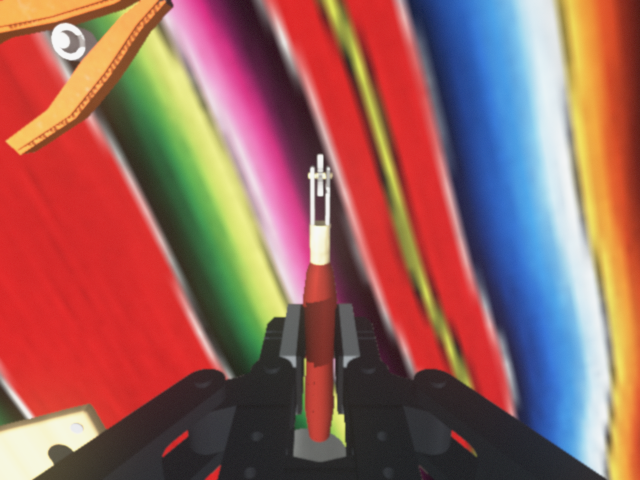

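```bash
python3 -m handwheel '[[-0.9,0,0,0,-5.1,0,0],[-0.9,0,0,0,-5.1,0,0],[-0.9,0,0,0,-5.1,0,0],[-0.9,0,-1.35,1,0,0,0],[-0.9,0,-2.7,2,0,0,0],[-0.9,0,-2.7,2,0,0,0],[-0.9,0,-2.7,2,0,0,0],[-0.9,0,-2.7,2,0,0,0],[-0.9,0,-2.7,2,0,0,0],[-0.9,0,-2.7,2,0,0,0],[-0.9,0,-2.7,2,0,0,0],[-0.9,0,-1.3,0.9,0,0,0],[-0.9,0,0,0,0,0,0],[-0.9,0,0,0,0,0,0],[-0.9,0,0,0,0,0,0]]'; python3 - <<'E'
from tips import *
p=cams.get_image("wrist");save(p,"w27.png")
s,r=tool();print(s["ee_pos"],r.as_matrix()[:,1])
print([proj(p,[504.5+d*.998,292.5-d*.07,12]) for d in (-60,0,60)])
E
```

```text
time_s: 29.92
ee_pos: [494.4, 293.0, 70.2]
eef_rot: [0.025, -0.706, 0.026, 0.707]
ft_force: [0.3, 0.1, -0.3]
grip_width: 11.2
[495.00597086 292.61628788  70.41335399] [-7.26099349e-02 -9.97360276e-01  5.27277669e-04]
[(np.float64(320.81136242049297), np.float64(331.21928443201057)), (np.float64(320.73764414321397), np.float64(239.86952019435643)), (np.float64(320.65029131260314), np.float64(131.62417349989533))]
```

View pics/w27.png

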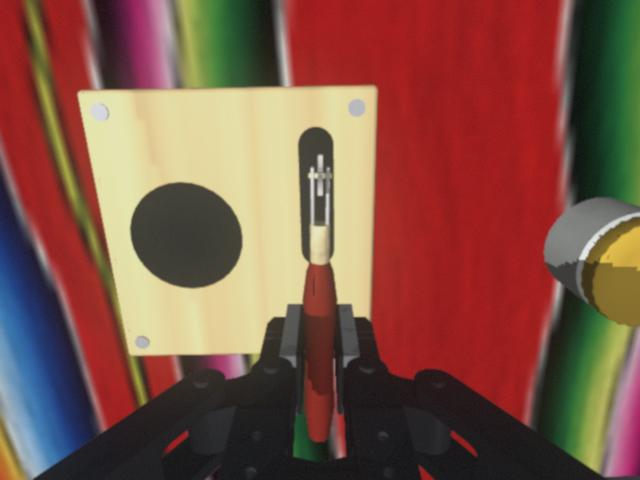

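```bash
python3 -m handwheel '[[-0.9,1,-0.28,0,0,0,0],[-0.9,2,0,0,0,0,0],[-0.9,2,0,0,0,0,0],[-0.9,1.4,0,0,0,0,0],[-0.9,0.7,0,0,0,0,0],[-0.9,0,0,0,0,0,0],[-0.9,0,0,0,0,0,0],[-0.9,0,0,0,0,0,0]]'; python3 - <<'E'
from tips import *
p=cams.get_image("wrist");save(p,"w28.png")
s,r=tool();print(s["ee_pos"],s["ft_force"])
E
```

```text
time_s: 30.63
ee_pos: [496.0, 296.0, 0.4]
eef_rot: [-0.026, 0.707, -0.025, -0.706]
ft_force: [0.9, -0.0, 0.5]
grip_width: 11.2
[496.06590519 296.10874717   0.68782221] [-0.00046044  0.17122903  0.36847101]
```

View pics/w28.png

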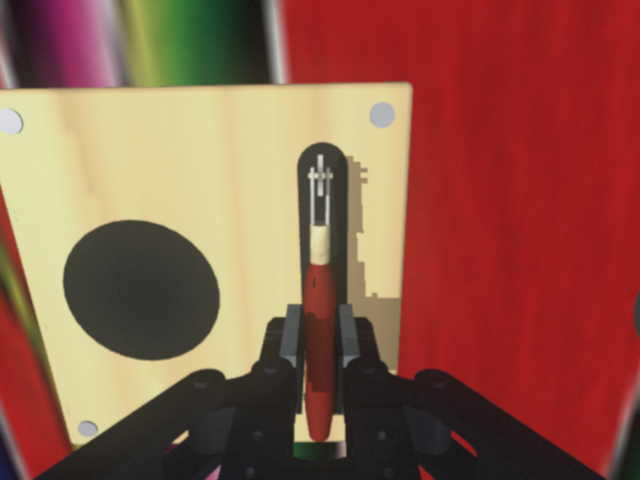

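```bash
python3 -m handwheel '[[-0.9,0.4,0.08,0,0,0,0],[-0.9,0.25,0,0,0,0,0],[-0.9,0,0,0,0,0,0],[-0.9,0,0,0,0,0,0],[-0.4,0,0,0,0,0,0],[-0.4,0,0,0,0,0,0],[-0.4,0,0,0,0,0,0],[-0.4,-1,0,0,0,0,0],[-0.4,-3,0,0,0,0,0],[-0.4,-3,0,0,0,0,0],[0.6,-4,0,0,0,0,0],[0.8,0,0,0,0,0,0],[0.8,0,0,0,0,0,0]]'; python3 - <<'E'
from tips import *
p=cams.get_image("wrist");save(p,"w29.png")
s,r=tool();print(s["ee_pos"],s["ft_force"])
a=px(p,317,130,26)
E
```

```text
time_s: 31.77
ee_pos: [497.2, 296.1, 106.9]
eef_rot: [-0.026, 0.709, -0.024, -0.704]
ft_force: [-0.9, -0.5, 0.1]
grip_width: 60.9
[495.6013986  295.45225201 104.97395987] [-0.3392547  -0.10944289  0.23999233]
```

View pics/w29.png

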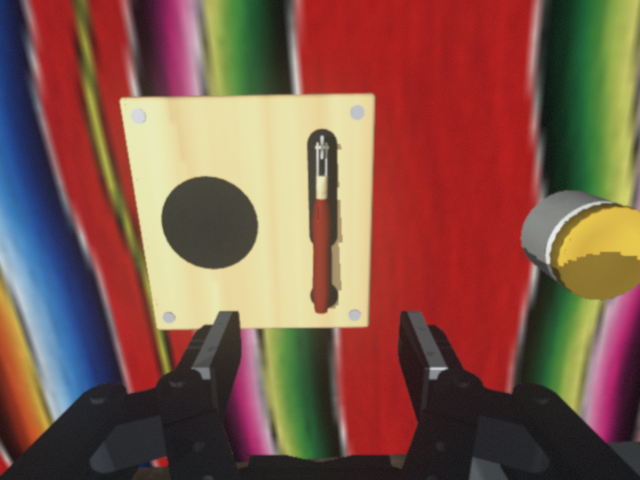

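```bash
python3 -m handwheel '[[1,0,1.5,0,0,0,0],[1,0,2.8,0,0,0,0],[1,0,2.8,0,0,0,0],[1,0,2.8,-0.1,0,0,0],[1,0,2.8,-0.1,0,0,0],[1,0,2.8,-0.1,0,0,0],[1,0,1.4,0,0,0,0],[1,0,0,0,0,0,0],[1,0,0,0,0,0,0],[1,0,0,0,0,0,0]]'; python3 - <<'E'
from tips import *
p=cams.get_image("wrist");save(p,"w30.png")
s,r=tool();print(s["ee_pos"]);find(p,"lidded_jar_center",1);print(proj(p,[486,128,50]),p["depth"][380:479:10,320])
E
```

```text
time_s: 32.65
ee_pos: [485.3, 126.4, 102.6]
eef_rot: [0.025, -0.706, 0.025, 0.707]
ft_force: [0.1, -0.1, 1.2]
grip_width: 85.6
[485.51762705 126.84169451 102.83069281]
lidded_jar_center tip_of 0.84 [485. 131.  27.] [314. 247.]
lidded_jar_center spot_in 0.76 [492. 130.  52.] [314. 251.]
(np.float64(318.3527559793356), np.float64(258.85131092028)) [ 316.03198  319.17172  321.18365  324.9643   328.40085  332.1191
  336.3909  1310.9661  1320.7814    86.27474]
```

View pics/w30.png

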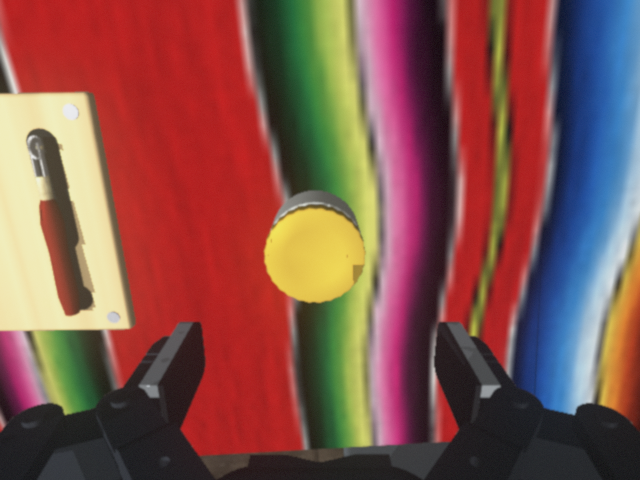

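```bash
python3 -m handwheel '[[1,1,-0.36,-0.23,0,0,0],[1,2,0,0,0,0,0],[1,2,0,0,0,0,0],[1,2,0,0,0,0,0],[1,1.2,0,0,0,0,0],[1,0,0,0,0,0,0],[1,0,0,0,0,0,0],[1,0,0,0,0,0,0]]'; python3 - <<'E'
from tips import *
p=cams.get_image("wrist");save(p,"w31.png")
s,r=tool();print(s["ee_pos"])
for u,v in [(320,465),(280,470),(320,475),(165,330),(480,340)]:
  w=pxd(p,u,v);print(u,v,r.inv().apply(w-s["ee_pos"]).round(0))
E
```

```text
time_s: 33.47
ee_pos: [489.0, 130.4, 21.6]
eef_rot: [-0.025, 0.707, -0.025, -0.706]
ft_force: [-0.4, -0.1, -1.1]
grip_width: 85.9
[489.27933992 130.26466053  21.94666539]
320 465 [-93.  -1. -10.]
280 470 [-97.  -9. -12.]
320 475 [-98.  -1. -12.]
165 330 [ 19. -80.  25.]
480 340 [-41.  54.  -8.]
```

View pics/w31.png

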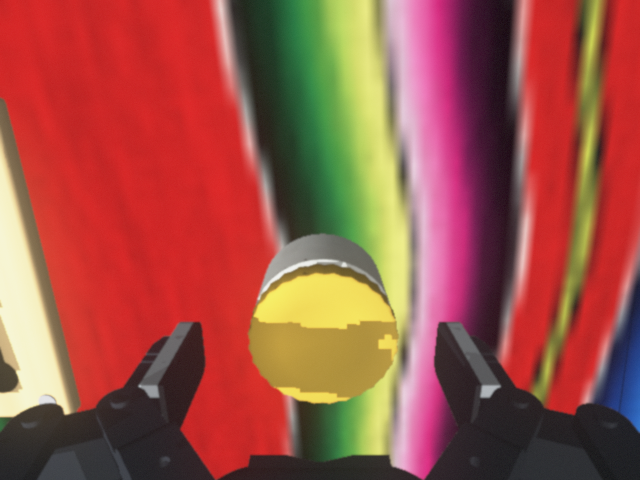

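```bash
python3 -m handwheel '[[1,1.5,0.1,0,0,0,0],[1,1.5,0,0,0,0,0],[1,0.7,0,0,0,0,0],[1,0,0,0,0,0,0],[0.5,0,0,0,0,0,0],[0.1,0,0,0,0,0,0],[0.1,0,0,0,0,0,0],[0.1,0,0,0,0,0,0],[0.1,0,0,0,0,0,0],[0.1,0,0,0,0,0,0]]'; python3 - <<'E'
from tips import *
p=cams.get_image("wrist");save(p,"w32.png")
E
```

```text
time_s: 34.35
ee_pos: [489.3, 128.9, -14.5]
eef_rot: [-0.025, 0.707, -0.025, -0.706]
ft_force: [-0.6, 0.9, 6.7]
grip_width: 57.5
```

View pics/w32.png

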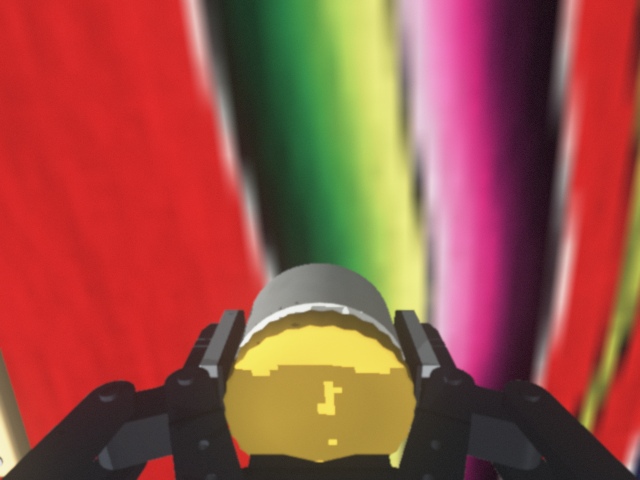

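```bash
python3 -m handwheel '[[0.1,-1,0,0,0,0,0],[0.1,-2.5,0,0,0,0,0],[0.1,-2.5,0,0,0,0,0],[0.1,-2,0,0,0,0,0],[0.1,0,-1.5,0,0,0,0],[0.1,0,-2.8,-0.1,0,0,0],[0.1,0,-2.8,-0.1,0,0,0],[0.1,0,-2.8,-0.1,0,0,0],[0.1,0,-2.8,-0.1,0,0,0],[0.1,0,-2.8,0,0,0,0],[0.1,0,-2.8,0,0,0,0],[0.1,0,-2.8,0,0,0,0],[0.1,0,-2.1,0,0,0,0],[0.1,0,-0.9,0,0,0,0],[0.1,0,0,0,0,0,0],[0.1,0,0,0,0,0,0],[0.1,0,0,0,0,0,0]]'; python3 - <<'E'
from tips import *
p=cams.get_image("wrist");save(p,"w33.png")
s,r=tool();print(s["ee_pos"],s["grip_width"])
print(proj(p,[510.5,369,12]))
E
```

```text
time_s: 35.82
ee_pos: [509.2, 367.4, 64.3]
eef_rot: [0.025, -0.706, 0.026, 0.707]
ft_force: [0.4, 0.0, -1.1]
grip_width: 57.2
[509.3351494  367.28792286  64.30657362] 57.05598875266178
(np.float64(318.1605827233146), np.float64(258.01910731314626))
```

View pics/w33.png

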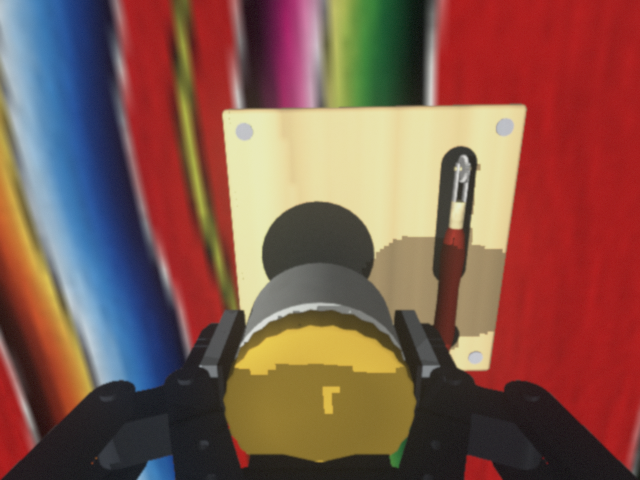

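```bash
python3 - <<'E'
from tips import *
p=cams.get_image("wrist");s,r=tool();e=s["ee_pos"]
a=px(p,318.5,201,12);b=px(p,262,253,12);c=px(p,375,253,12);print(e,a,b,c)
zt=e[2]+14.5+50
print([px(p,u,v,zt).round(1) for u,v in [(320,311),(320,462),(225,390),(415,390)]],[pxd(p,u,v).round(1) for u,v in [(320,330),(320,440),(240,390),(400,390)]])
E
```

```text
[509.51118853 367.34435675  64.36253526] [543.63763561 366.26696506  12.        ] [516.03361307 400.23628358  12.        ] [511.38493633 336.6932662   12.        ]
[array([541.3, 365.9, 128.9]), array([488.3, 369.7, 128.9]), array([517.6, 395.3, 128.9]), array([513.5, 340.2, 128.9])] [array([534.7, 366.4, 127.6]), array([496. , 369.2, 127.8]), array([516.2, 391.4, 127.5]), array([512.6, 344.3, 127.4])]
```

```bash
python3 -m handwheel '[[0.1,1,-0.06,0.17,0,0,0],[0.1,2,0,0,0,0,0],[0.1,1.7,0,0,0,0,0],[0.1,1,0,0,0,0,0],[0.1,0.4,0,0,0,0,0],[0.1,0,0,0,0,0,0],[0.1,0,0,0,0,0,0],[0.1,0,0,0,0,0,0]]'; python3 - <<'E'
from tips import *
p=cams.get_image("wrist");save(p,"w34.png")
s,r=tool();print(s["ee_pos"],s["ft_force"])
E
```

```text
time_s: 36.58
ee_pos: [508.8, 370.0, 4.2]
eef_rot: [-0.026, 0.707, -0.025, -0.706]
ft_force: [0.6, 0.7, -1.2]
grip_width: 57.4
[508.88685148 370.04818345   4.37735847] [-0.35627498 -0.2504984  -0.91988862]
```

View pics/w34.png

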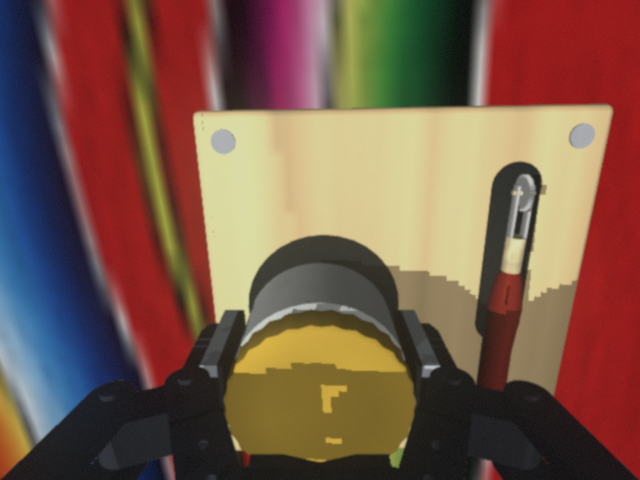

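```bash
python3 -m handwheel '[[0.1,0.4,0.12,0,0,0,0],[0.1,0.2,0,0,0,0,0],[0.1,0,0,0,0,0,0],[0.1,0,0,0,0,0,0],[0.1,0,0,0,0,0,0]]'; python3 -m handwheel '[[0.7,0,0,0,0,0,0],[0.7,0,0,0,0,0,0],[0.7,0,0,0,0,0,0],[0.7,0,0,0,0,0,0],[0.7,-1,0,0,0,0,0],[0.7,-2.5,0,0,0,0,0],[0.7,-3,0,0,0,0,0],[0.7,-3,0,0,0,0,0],[0.7,-3,0,0,0,0,0],[0.7,-3,0,0,0,0,0],[0.7,0,0,0,0,0,0],[0.7,0,0,0,0,0,0],[0.7,0,0,0,0,0,0]]'; python3 - <<'E'
from tips import *
p=cams.get_image("wrist");save(p,"w35.png")
t=cams.get_image("top");save(t,"t35.png",(90,235,210,345),6)
s,r=tool();print(s["ee_pos"],s["ft_force"])
E
```

```text
time_s: 37.05
ee_pos: [508.2, 368.6, -2.4]
eef_rot: [-0.025, 0.707, -0.025, -0.707]
ft_force: [0.1, -0.6, -1.4]
grip_width: 57.3
time_s: 38.13
ee_pos: [507.5, 368.3, 152.7]
eef_rot: [0.025, -0.707, 0.025, 0.707]
ft_force: [-0.3, 0.3, -0.2]
grip_width: 72.4
[506.84155001 367.93918787 151.14274831] [-0.44299015 -0.78364506  0.00473008]
```

View pics/w35.png

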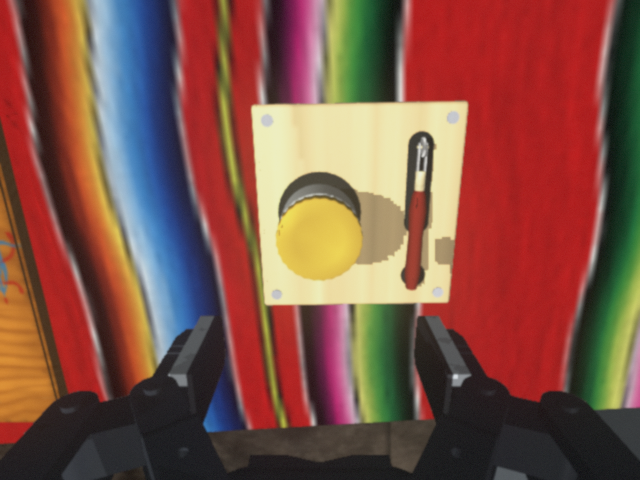

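View pics/t35.png

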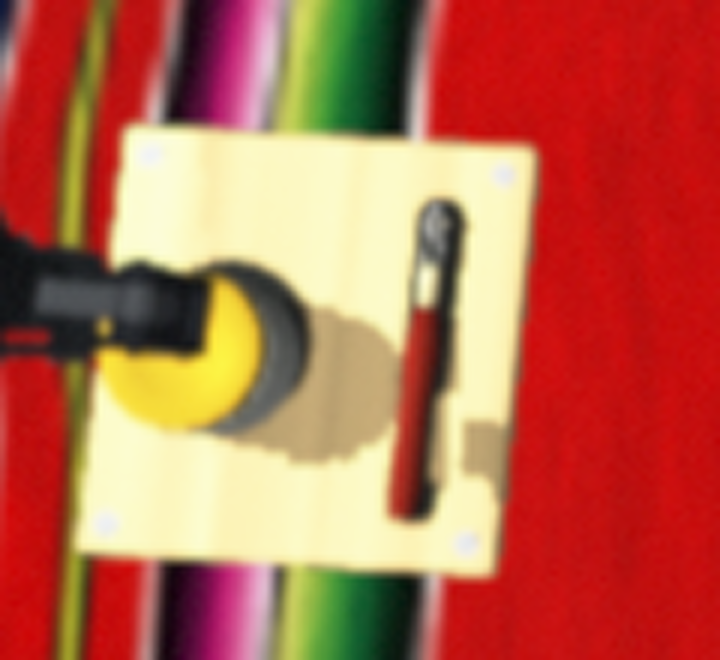

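```bash
python3 -m handwheel '[[0.7,-2,2,0,0,0,0],[0.7,-2,3,0,0,0,0],[0.7,-2,3,0.5,0,0,0],[0.7,0,3,1,0,0,0],[0.7,0,3,1,0,0,0],[0.7,0,3,1,0,0,0],[0.7,0,3,1,0,0,0],[0.7,0,3,0.5,0,0,0],[0.7,0,3,0,0,0,0],[0.7,0,3,0,0,0,0],[0.7,0,3,0,0,0,0],[0.7,0,0,0,0,0,0],[0.7,0,0,0,0,0,0]]'; python3 - <<'E'
from tips import *
t=cams.get_image("top");save(t,"t36a.png",(90,235,210,345),6);save(t,"t36b.png",(385,235,495,370),5);save(t,"t36.png")
s,r=tool();print(s["ee_pos"],s["ft_force"])
for q in "tracing_wheel_center lidded_jar_center marker_center mixing_cup_center tape_roll_center sanding_block spring_clamp".split(): find(t,q,2)
E
```

```text
time_s: 39.32
ee_pos: [434.7, 51.8, 211.5]
eef_rot: [0.027, -0.706, 0.026, 0.708]
ft_force: [-0.3, 0.1, 0.1]
grip_width: 72.2
[434.76035709  52.75544662 211.58784427] [-0.42401299 -0.13730537  0.14628166]
tracing_wheel_center tip_of 0.75 [705. 289.  11.] [167. 207.]
tracing_wheel_center tip_of 0.74 [ 729. -426.    7.] [473. 199.]
tracing_wheel_center spot_in 0.7 [697. 292.  13.] [165. 210.]
tracing_wheel_center spot_in 0.61 [493. 292.  21.] [160. 299.]
lidded_jar_center tip_of 0.82 [503. 370.  38.] [122. 294.]
lidded_jar_center tip_of 0.56 [783. 148.  -3.] [230. 176.]
lidded_jar_center spot_in 0.94 [499. 363.  60.] [122. 295.]
lidded_jar_center spot_in 0.22 [ 484. -376.   22.] [458. 304.]
marker_center tip_of 0.76 [ 489. -377.   18.] [458. 301.]
marker_center spot_in 0.88 [ 488. -375.   24.] [458. 302.]
marker_center spot_in 0.7 [ 786. -142.   31.] [353. 172.]
mixing_cup_center tip_of 0.75 [ 414. -310.   32.] [431. 335.]
mixing_cup_center spot_in 0.84 [ 414. -311.   33.] [431. 335.]
tape_roll_center tip_of 0.55 [ 546. -294.   18.] [421. 276.]
tape_roll_center spot_in 0.68 [ 543. -296.   22.] [422. 277.]
sanding_block tip_of 0.63 [ 787. -144.   -2.] [353. 175.]
sanding_block tip_of 0.6 [503. 369.  38.] [122. 294.]
sanding_block spot_in 0.67 [ 786. -142.   29.] [353. 172.]
spring_clamp tip_of 0.67 [784. 150.  -3.] [229. 176.]
spring_clamp spot_in 0.74 [784. 146.   9.] [230. 175.]
```

View pics/t36a.png

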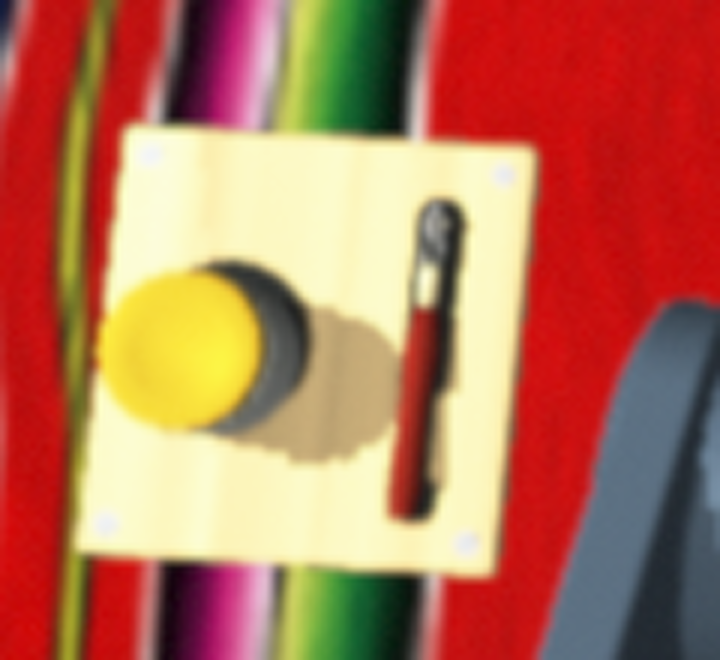

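View pics/t36b.png

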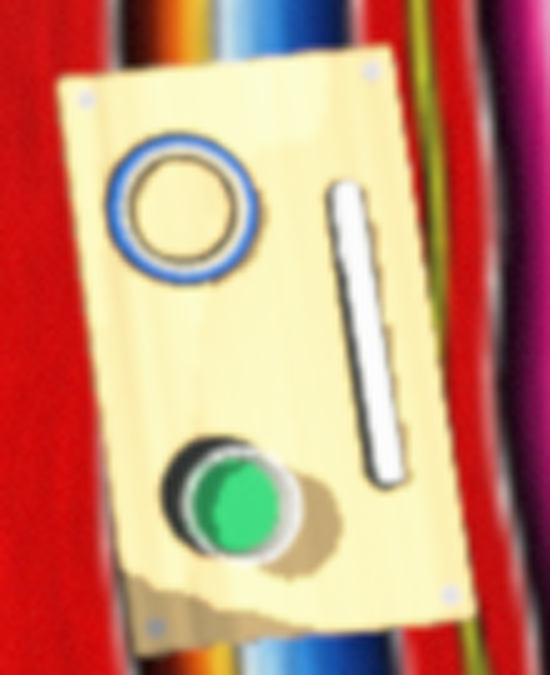

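View pics/t36.png

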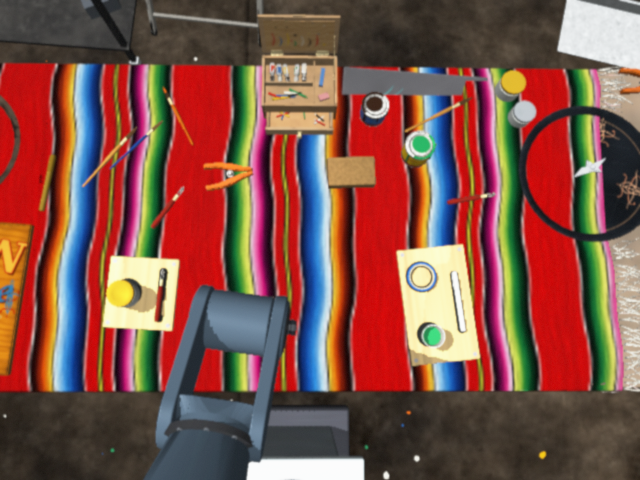

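```bash
python3 - <<'E'
from tips import *
t=cams.get_image("top")
A=lambda x,y,z:px(t,90+(x+.5)/6-.5,235+(y+.5)/6-.5,z)
B=lambda x,y,z:px(t,385+(x+.5)/5-.5,235+(y+.5)/5-.5,z)
print("jar",A(180,350,62).round(1),"(509.2,367.2)")
a,b=A(438,200,20),A(406,520,20);print("wheel",((a+b)/2).round(1),np.linalg.norm(a-b),np.degrees(np.arctan2(*(a-b)[1::-1])),"(503,292)")
print("cup",B(242,503,51).round(1),"(416.5,-309)","tape",B(184,209,22).round(1),"(546,-295)")
a,b=B(344,178,24),B(388,487,24);print("marker",((a+b)/2).round(1),np.degrees(np.arctan2(*(a-b)[1::-1])),"(490,-377) 6deg")
for n,u,v in (("lid",119,293),):print(pxd(t,u,v))
E
```

```text
jar [503.  366.7  62. ] (509.2,367.2)
wheel [502.9 291.8  20. ] 118.85218719906034 -2.907322999404436 (503,292)
cup [ 414.2 -309.8   51. ] (416.5,-309) tape [ 544.9 -294.8   22. ] (546,-295)
marker [ 490.  -374.7   24. ] 5.812428186078619 (490,-377) 6deg
[503.18750743 369.69036574  57.01328667]
```

```bash
python3 - <<'E'
from tips import *
t=cams.get_image("scene");save(t,"s37.png",(200,290,330,390),6)
for n,x,y in (("nominal",510,368),("shift",504,367)):
    for z in (12,62):
        pts=[proj(t,[x+30*np.cos(a),y+30*np.sin(a),z]) for a in np.linspace(0,6.28,60)]
        q=np.array(pts);print(n,z,((q.min(0)-[200,290]+.5)*6).round(0),((q.max(0)-[200,290]+.5)*6).round(0))
pts=np.array([proj(t,[510+32*np.cos(a),368+32*np.sin(a),12]) for a in np.linspace(0,6.28,60)]);print("disc",((pts.min(0)-[200,290]+.5)*6).round(0),((pts.max(0)-[200,290]+.5)*6).round(0))
E
```

```text
nominal 12 [244. 290.] [419. 384.]
nominal 62 [234. 166.] [412. 256.]
shift 12 [259. 294.] [435. 388.]
shift 62 [250. 169.] [428. 260.]
disc [239. 287.] [425. 388.]
```

View pics/s37.png

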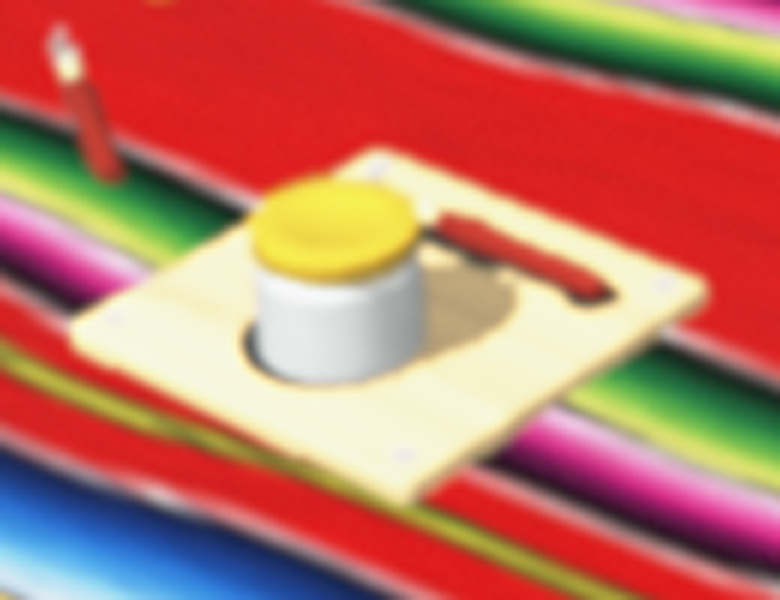

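```bash
python3 - <<'E'
from bench import manip
print(manip.hand_in()); print(manip.observe()["time_s"])
E
```

```text
the job is handed in; nothing more can be done
None
the job is handed in; nothing more can be done
```

All five parts are on their own outlines, and I handed the job in at about 40 s of the 131 s. No verdict was reported.

**Last checks against the outlines:**

| Part | Offset from its outline | Angle |
|---|---|---|
| Tracing wheel (nearest of the three look-alikes) | about 0 mm | within about 1° |
| Marker | about 2 mm | within about 0.5° |
| Tape | about 1 mm | flat |
| Cup | about 2–3 mm | upright |
| Jar | about 6 mm (top camera) or 2–3 mm (scene camera) | upright |

Both jar readings are inside the 12 mm limit. I did not regrip it, so it has the least margin. The sanding block and the spring clamp read within about 3 mm of where they started, and the arm was clear of everything.

**What went wrong on the way:**
- **Cup:** I typed a wrong row that pushed the gripper about 17 mm down along the cup before lifting. The cup then dropped roughly 10–20 mm onto its disc. It stayed upright, but I have no force reading from the push itself.
- **Tape:** the first grasp closed above it, because the fingertips stand 24–35 mm behind the reported TCP when open. I measured that offset from the wrist camera's depth image and used it for every later grasp. The second tape grasp pressed on the table at about 23 N.
- **Cameras:** the wrist and top cameras disagreed by about 2–3 mm in x, so I placed each part by the wrist view of its own outline.

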